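# Take the scraper shoes out of the roll moulder for washing

## Task

Free every scraper shoe in the moulder by pressing its spring bar in with the forked key (not with the fingers), and lay all the shoes in the wash pan, on its floor and not on one another. When all of them are in the pan, push the grille slide home until its detent clicks, and leave the key lying on the rubber mat. Do not disturb the other things on the bench.

Things in the scene. Friction and masses are not known exactly. Their poses are not given: they have to be found in the camera images.
- shoe0_mid (a point): Scraper shoe 0, in bay 0 (3 or all 4 bays hold one). This point: mid-height of its white body, z up. Block 44 (x) by 36 (y) mm, 24 to 2 mm below the point; above it a grip rib 40 (x) by 14 (y) mm to 24 mm above. Steel cross pin along y, 12 by 6 mm, 56 mm long, 15 mm below the point. Sprung foot 36 by 28 mm under it, pressed in flush in the bay, 16 mm out when free. ~95 g.
- shoe1_mid (a point): Scraper shoe 1, in bay 1 (3 or all 4 bays hold one). This point: mid-height of its white body, z up. Block 44 (x) by 36 (y) mm, 24 to 2 mm below the point; above it a grip rib 40 (x) by 14 (y) mm to 24 mm above. Steel cross pin along y, 12 by 6 mm, 56 mm long, 15 mm below the point. Sprung foot 36 by 28 mm under it, pressed in flush in the bay, 16 mm out when free. ~95 g.
- shoe2_mid (a point): Scraper shoe 2, in bay 2 (3 or all 4 bays hold one). This point: mid-height of its white body, z up. Block 44 (x) by 36 (y) mm, 24 to 2 mm below the point; above it a grip rib 40 (x) by 14 (y) mm to 24 mm above. Steel cross pin along y, 12 by 6 mm, 56 mm long, 15 mm below the point. Sprung foot 36 by 28 mm under it, pressed in flush in the bay, 16 mm out when free. ~95 g.
- shoe3_mid (a point): Scraper shoe 3, in bay 3 (3 or all 4 bays hold one). This point: mid-height of its white body, z up. Block 44 (x) by 36 (y) mm, 24 to 2 mm below the point; above it a grip rib 40 (x) by 14 (y) mm to 24 mm above. Steel cross pin along y, 12 by 6 mm, 56 mm long, 15 mm below the point. Sprung foot 36 by 28 mm under it, pressed in flush in the bay, 16 mm out when free. ~95 g.
- bar0 (a joint): Spring bar 0: m pressed in along the moulder's +x, 0 at rest to 0.012; spring 4.5 N at first, 10 N fully in; it springs back. Its hooks overlap the shoe's cross pin by 6 mm: at 0.010 m, held 0.5 s, the shoe is freed, its sprung foot (4.5 N) raises it 15 mm and it stays up, loose, its point about 70 mm above the bench (55 mm while held). Then lift it by the rib.
- bar0_collar (a point): Collar of spring bar 0, moves with it; origin at the middle of its front face (towards the moulder's -x), 45 mm above the bench; axes as the moulder's. Plate 44 mm wide (y), 26 mm high, 6 mm thick. A fixed guide pin 8 mm thick through its middle sticks out 22 mm in front of it at rest: press with the fork's prongs either side of the pin. Bare bench in front.
- bar1 (a joint): Spring bar 1: m pressed in along the moulder's +x, 0 at rest to 0.012; spring 4.5 N at first, 10 N fully in; it springs back. Its hooks overlap the shoe's cross pin by 6 mm: at 0.010 m, held 0.5 s, the shoe is freed, its sprung foot (4.5 N) raises it 15 mm and it stays up, loose, its point about 70 mm above the bench (55 mm while held). Then lift it by the rib.
- bar1_collar (a point): Collar of spring bar 1, moves with it; origin at the middle of its front face (towards the moulder's -x), 45 mm above the bench; axes as the moulder's. Plate 44 mm wide (y), 26 mm high, 6 mm thick. A fixed guide pin 8 mm thick through its middle sticks out 22 mm in front of it at rest: press with the fork's prongs either side of the pin. Bare bench in front.
- bar2 (a joint): Spring bar 2: m pressed in along the moulder's +x, 0 at rest to 0.012; spring 4.5 N at first, 10 N fully in; it springs back. Its hooks overlap the shoe's cross pin by 6 mm: at 0.010 m, held 0.5 s, the shoe is freed, its sprung foot (4.5 N) raises it 15 mm and it stays up, loose, its point about 70 mm above the bench (55 mm while held). Then lift it by the rib.
- bar2_collar (a point): Collar of spring bar 2, moves with it; origin at the middle of its front face (towards the moulder's -x), 45 mm above the bench; axes as the moulder's. Plate 44 mm wide (y), 26 mm high, 6 mm thick. A fixed guide pin 8 mm thick through its middle sticks out 22 mm in front of it at rest: press with the fork's prongs either side of the pin. Bare bench in front.
- bar3 (a joint): Spring bar 3: m pressed in along the moulder's +x, 0 at rest to 0.012; spring 4.5 N at first, 10 N fully in; it springs back. Its hooks overlap the shoe's cross pin by 6 mm: at 0.010 m, held 0.5 s, the shoe is freed, its sprung foot (4.5 N) raises it 15 mm and it stays up, loose, its point about 70 mm above the bench (55 mm while held). Then lift it by the rib.
- bar3_collar (a point): Collar of spring bar 3, moves with it; origin at the middle of its front face (towards the moulder's -x), 45 mm above the bench; axes as the moulder's. Plate 44 mm wide (y), 26 mm high, 6 mm thick. A fixed guide pin 8 mm thick through its middle sticks out 22 mm in front of it at rest: press with the fork's prongs either side of the pin. Bare bench in front.
- moulder: Scraper bed of a roll moulder, fixed; origin under the middle of the row of bays, x away from the robot, y along the row. Bay centres at x 0, y -99, -33, 33, 99 mm (0 to 3); bed top 30 mm high, bay walls up to 58 mm, 3 to 4 mm of play round a shoe. Guide pins end at x -80 mm. Grille slide at x 72 mm; roller housing, 86 mm high, from x 114 mm. y extent -145 to 145 mm.
- grille (a joint): Grille slide: m moved along the moulder's -y, from open (0) to fully home (0.110, a stop). Starts at 0 to 0.03. About 1 N of friction; from 0.098 a spring detent resists (4 to 10 N), snaps over at 0.105 and holds it home.
- grille_knob (a point): Centre of the top of the grille slide's black upright handle, a block 16 by 16 mm standing from 39 to 87 mm above the bench; moves with the grille; axes as the moulder's. Push it towards the moulder's -y. 34 mm free from it to the roller housing, 34 mm to the bay walls.
- key_mid (a point): Forked key, lying flat, 160 g. Centre of its wooden handle, 17 mm above its underside; handle 70 (x) by 22 (y) by 34 mm high. At +x a steel fork, 20 mm high from the underside up (mid-height 7 mm below this point): crosspiece x 35 to 47 mm, then two prongs 10 mm wide, 14 mm apart, to the tips at x 77 mm; 46 mm wide in all at the crosspieces. Tail crosspiece to x -45 mm.
- mat: Black rubber mat for the key, 170 by 170 mm, 3 mm thick, fixed; origin at the centre of its underside. Left or right of the moulder.
- pan: Steel wash pan, fixed, outside 212 (x) by 162 (y) by 28 mm high, walls and floor 4 mm thick; origin at the centre of its underside. On the other side of the moulder from the mat.
- bowl: Small steel bowl, 110 mm across, 50 mm high; loose; not part of the job. Origin at the underside.
- scraper: Bench scraper, steel blade 110 by 75 mm with a wooden grip, lying flat; loose; not part of the job. Origin at the underside.
- timer: White timer box 50 by 60 by 30 mm; loose; not part of the job. Origin at the underside.
- jar: Glass jar 52 mm across, 75 mm high; loose; not part of the job. Origin at the underside.
- tin: Dark open loaf tin 200 by 100 by 70 mm; loose; not part of the job. Origin at the underside.
- brush: Pastry brush lying flat, handle to its -x; loose; not part of the job. Origin at the underside.

How it is judged:
On the way, in this order (a step that is already met when the one before it is completed fails the run):
1. all the shoes lie in the wash pan, let go, while the grille is still open (z of each of shoe0_mid, shoe1_mid, shoe2_mid, shoe3_mid in the frame of pan below 0.065 m and x of shoe0_mid in the frame of pan between -0.1 and 0.1 m and y of shoe0_mid in the frame of pan between -0.075 and 0.075 m and x of shoe1_mid in the frame of pan between -0.1 and 0.1 m and y of shoe1_mid in the frame of pan between -0.075 and 0.075 m and x of shoe2_mid in the frame of pan between -0.1 and 0.1 m and y of shoe2_mid in the frame of pan between -0.075 and 0.075 m and x of shoe3_mid in the frame of pan between -0.1 and 0.1 m and y of shoe3_mid in the frame of pan between -0.075 and 0.075 m and linear speed of each of shoe0, shoe1, shoe2, shoe3 below 0.02 m/s and contact force between each of shoe0, shoe1, shoe2, shoe3 and the fingers below 0.1 N and not (value of joint grille above 0.09 m)), for 0.2 s.
2. the grille slide has snapped home, all the shoes lying in the pan (z of each of shoe0_mid, shoe1_mid, shoe2_mid, shoe3_mid in the frame of pan below 0.065 m and x of shoe0_mid in the frame of pan between -0.1 and 0.1 m and y of shoe0_mid in the frame of pan between -0.075 and 0.075 m and x of shoe1_mid in the frame of pan between -0.1 and 0.1 m and y of shoe1_mid in the frame of pan between -0.075 and 0.075 m and x of shoe2_mid in the frame of pan between -0.1 and 0.1 m and y of shoe2_mid in the frame of pan between -0.075 and 0.075 m and x of shoe3_mid in the frame of pan between -0.1 and 0.1 m and y of shoe3_mid in the frame of pan between -0.075 and 0.075 m and value of joint grille above 0.107 m), for 0.2 s.
At the end, for the whole second after the job is handed in: Every shoe present lies at rest in the pan, its centre inside the walls and under 65 mm above the pan's underside (none on another); the grille is home past its detent (within 3 mm of its stop); the key lies flat on the mat, its middle within 65 mm of the mat's centre (all of step 2 and linear speed of each of shoe0, shoe1, shoe2, shoe3, key below 0.02 m/s and horizontal distance between key_mid and mat below 0.065 m and height (world z) of key_mid below 0.03 m and angle between key_mid's own z axis and vertical below 0.2 rad); the robot touches nothing.
It fails at once if the fingers press a spring bar (more than 3 N) (contact force between the fingers and bar0 above 3 N or contact force between the fingers and bar1 above 3 N or contact force between the fingers and bar2 above 3 N or contact force between the fingers and bar3 above 3 N).
It fails at once if a bystander (bowl, scraper, timer, jar, tin, brush) is shifted more than 30 mm (distance of any of bowl, scraper, timer, jar, tin, brush from where it was at the start of the episode above 0.03 m).
Of shoe0, shoe1, shoe2, shoe3 only 3 to 4 are there at a start; the rules pass over those that are not, and their reading is None.
At some moment in a run one of key may be knocked a few centimetres aside while the robot is not near it.
Once in a run the grip may slacken for a moment while it holds something.
It also fails if it takes over 208 s, if anything falls off the work surface, if the arm or the gripper's body presses on something with over 40 N, if the wrist force passes 120 N, or if a joint passes its speed limit or range.

## Robot

A 6-joint arm with a two-finger parallel gripper is mounted at the origin on the work surface. World frame = base frame: x ahead of the robot, y to its left, z up, the work surface at z = 0. Lengths are in m, angles in rad, forces in N, time in s.
With the tool pointing down it reaches from about 0.25 to 0.775 m from the base axis. Payload 4 kg.
Tool frame: the origin (TCP) lies between the finger pads; the fingertips stand 17 mm ahead of it and the grasp point (between the pads) lies 2 mm behind it; z points along the fingers, y is the direction in which the jaws open and shut (so a half turn about z gives the same grasp; the last joint's range is limited). The gripper opens to 94 mm and grips with 3 to 60 N. Pads are 16 mm wide; open, the fingers measure 119 mm over their backs; the gripper's body (75 mm by 177 mm) begins 78 mm behind the grasp point.
Start: joints at [-1.352, 0.087, 1.371, -0, 1.684, -0.103], TCP at [0.174, -0.522, 0.223] pointing down, gripper open.
Joint ranges: [-3.1, 3.1], [-0.76, 2.03], [0.27, 2.55], [-1.08, 4.22], [0.17, 2.65], [-2.57, 2.57]. Speed limits (rad/s): [2.79, 2.79, 3.14, 3.14, 3.14, 3.14].

## Interface

Orientations are given as a 3x3 rotation matrix whose columns are the frame's x, y, z axes.
In Python, from workcell import r gives the robot as it stands. The module is installed in compiled form; this text tells all that it offers.
- The arm moves only by the tool play_rows, never from a script. Its argument "series" is a list of rows, each a list of 4 numbers: the shift along the tool's x, y, z in m, then the turn about the tool's z in degrees. In form: [[dx, dy, dz, twist], ...]. A call has 1 to 12 rows; each row shifts and turns the commanded pose from where the row before left it, along the tool's axes as they then stand; what a row does not reach is not made up. A row lasts 1/12 s, in which the tool goes at most 41.7 mm and 7.16 degrees, less where a joint would pass 70% of its speed; a pose out of reach is approached as far as the arm can. A call is refused whole if a number of a shift passes 0.0417 or a number of a turn 7.16, either way. A call with a gripper value outside its range is refused whole. "claw" is the closure, from -1 (fully open) to 1 (shut), set as the call begins (left out, the last holds). The fingers move at their own pace and stop on an object; "squeeze" is the grip in N (left out, the last holds). Time passes only in rows, so rows that do not move let the fingers close. It gives the time, the measured TCP pose, the force and the opening at its end, in the units of the state.
- r.read_state(): the state, without advancing time (a new reading comes with each control period).
- r.capture(name): name is "scene" or "top" or "wrist"; returns a dict with "color" (420x560x3 uint8, red, green, blue), "range_z" (420x560 float32, m along the optical axis (not along the pixel's ray), 0 where there is no reading), "fov_y" (degrees; the focal length in pixels is half the picture's height over the tangent of half this angle, whatever the lens; pixels are square), "cx", "cy" (the principal point, pixels), "dist" ([k1, k2, p1, p2, k3] as OpenCV has them; the pictures are not rectified), "pose" (4x4, takes a point from camera to world coordinates). Camera axes: x right, y up, looking along -z (the intrinsics and any distortion apply to the point x, -y, -z); pixel columns grow to the right and rows downward; lengths in m; the calibration is good to about 2 mm. A picture is of the moment at which its call begins.
- r.hand_in(): hands the job in, once; it reports no verdict.
Trained networks look in the newest picture that a camera, given by its name, has taken for a name from the list of things; names that differ only in an ending like _2 or _b are one class to them, and where a whole thing is asked for, a point or a joint stands for the part that bears it (a point fixed in the world has none). Each returns a list of dicts, best first, with "conf" (0 to 1); they miss things now and then, are a little off and sometimes report something else, mostly with a low value. They report only what shows in the picture. A call takes as long as a camera call.
- r.look_for(camera, name): "centre" ([row, column] in pixels, amid what is visible of it).
- r.masks_of(camera, name): "pixels" (420x560 bool, what is visible of it) and "centre" ([row, column] in pixels, amid what is visible of it).
- r.pinpoint(camera, name): "centre" ([row, column] in pixels: a listed point, or the origin of a listed thing).
The state is a dict: "clock": time; "q": joint angles; "joint_vel": joint speeds; "joint_efforts": joint torques, N m; "tcp_pos": TCP position; "eef_rot": TCP orientation; "ft_force": force on the tool from outside, world axes, zero at the start; "torque": the same for the moment, N m; "finger_gap": opening from 0.0 (shut) to 1.0 (fully open).
Only numpy, scipy, OpenCV 4.12 (cv2) and the standard library are available. Lean on these libraries where they do the work, as an engineer would, in place of code of your own. Each camera call takes 0.05 s, during which the arm holds its last target. There are 200 camera calls.

## Working session

There is one attempt and no reset: what is moved stays moved. The work goes in short steps, Python scripts to look and compute and a tool call to move; the robot and the scene stay as the last step left them, time stands still between calls to the robot, and variables do not carry over. Pictures are saved under pics/ and viewed, about 12 in all and at most 16, crops included, and the job is handed in when it is done.

Besides the shell and the picture viewer there is one more tool, called by a JSON object that holds its "name" and its "arguments", one argument or row to a line. play_rows: Moves the arm, as the interface text tells. Its arguments: {"type":"object","properties":{"series":{"type":"array","items":{"type":"array","items":{"type":"number"}}},"claw":{"type":"number"},"squeeze":{"type":"number"}},"required":["series"]}

```bash
mkdir -p pics
cat > h.py <<'E'
import numpy as np, cv2
from workcell import r
def cap(n,save=None):
    c=r.capture(n)
    if save: cv2.imwrite('pics/'+save,c['color'][:,:,::-1])
    return c
def K(c):
    f=210/np.tan(np.radians(c['fov_y'])/2)
    return np.array([[f,0,c['cx']],[0,f,c['cy']],[0,0,1.]])
def ray(c,rc):
    p=cv2.undistortPoints(np.array([[[rc[1],rc[0]]]],float),K(c),np.array(c['dist'],float))[0,0]
    return np.array([p[0],-p[1],-1.])
def atz(c,rc,z):
    T=np.array(c['pose']);d=T[:3,:3]@ray(c,rc);o=T[:3,3]
    return o+d*(z-o[2])/d[2]
def atd(c,rc):
    i,j=int(round(rc[0])),int(round(rc[1]));w=c['range_z'][max(i-1,0):i+2,max(j-1,0):j+2];w=w[w>0]
    if not len(w): return None
    T=np.array(c['pose']);return T[:3,3]+T[:3,:3]@(ray(c,rc)*np.median(w))
def cloud(c,m=None):
    if m is None: m=c['range_z']>0
    m=m&(c['range_z']>0);ii,jj=np.nonzero(m)
    p=cv2.undistortPoints(np.stack([jj,ii],1).astype(float)[:,None],K(c),np.array(c['dist'],float))[:,0]
    d=c['range_z'][ii,jj][:,None];T=np.array(c['pose'])
    return (np.c_[p[:,0],-p[:,1],-np.ones(len(p))]*d)@T[:3,:3].T+T[:3,3]
E
python3 - <<'E'
from h import *
np.set_printoptions(precision=4,suppress=True)
a=cap('scene','s0.png');b=cap('top','t0.png')
for n,c in(('scene',a),('top',b)):
    print(n,np.array(c['pose'])[:3,3],c['fov_y'])
    for k in ['moulder','key_mid','mat','pan','grille_knob','shoe0_mid','shoe1_mid','shoe2_mid','shoe3_mid','bar0_collar','bar1_collar','bar2_collar','bar3_collar','bowl','jar','tin','timer','scraper','brush']:
        for o in r.pinpoint(n,k)[:2]:
            print(k,round(o['conf'],2),np.round(o['centre']),atd(c,o['centre']))
s=r.read_state();print(s['clock'],s['tcp_pos'],s['eef_rot'],s['finger_gap'])
E
```

```text
scene [1.1222 0.4845 1.0737] 49.99815956127944
moulder 0.66 [213. 263.] [ 0.5599 -0.0227  0.0443]
moulder 0.57 [234. 264.] [0.6202 0.0282 0.0521]
key_mid 0.92 [150. 201.] [ 0.489  -0.3401  0.0366]
mat 0.56 [155. 211.] [ 0.4652 -0.3238  0.0074]
pan 0.82 [259. 379.] [0.4602 0.3043 0.0037]
grille_knob 0.97 [247. 260.] [0.673  0.0603 0.0846]
shoe1_mid 0.56 [220. 252.] [ 0.614  -0.0157  0.0763]
shoe2_mid 0.51 [231. 275.] [0.5975 0.0488 0.0619]
shoe3_mid 0.72 [244. 291.] [0.6103 0.1143 0.0757]
shoe3_mid 0.64 [289. 441.] [0.4662 0.4772 0.0474]
bar0_collar 0.53 [200. 246.] [ 0.5588 -0.0884  0.0522]
bar1_collar 0.55 [210. 263.] [ 0.5545 -0.0269  0.0508]
bar1_collar 0.53 [129. 175.] [ 0.4616 -0.496   0.0193]
bar2_collar 0.74 [221. 285.] [0.5446 0.0442 0.0467]
bar3_collar 0.61 [231. 303.] [0.5415 0.1048 0.0492]
bowl 0.96 [320. 349.] [0.6607 0.3365 0.0063]
jar 0.73 [159. 210.] [ 0.4764 -0.3175  0.0021]
jar 0.59 [292. 439.] [0.4668 0.4782 0.0336]
tin 0.86 [348. 418.] [0.6156 0.5071 0.0024]
tin 0.58 [257. 378.] [0.4573 0.3001 0.0046]
timer 0.57 [196. 187.] [ 0.6441 -0.2469  0.0302]
scraper 0.68 [1
[... 845 characters left out ...]
llar 0.62 [219. 266.] [0.5423 0.029  0.0492]
bar3_collar 0.54 [224. 240.] [0.5315 0.1159 0.    ]
bar3_collar 0.32 [200. 306.] [ 0.6032 -0.0973  0.0578]
bowl 0.9 [188. 181.] [0.6504 0.3171 0.005 ]
bowl 0.71 [237. 379.] [ 0.4871 -0.3334  0.0314]
jar 0.7 [250. 132.] [0.4396 0.4594 0.0444]
tin 0.96 [200. 127.] [0.613  0.5013 0.0014]
tin 0.39 [191. 182.] [0.6427 0.3126 0.004 ]
timer 0.76 [191. 357.] [ 0.638  -0.2653  0.0302]
scraper 0.59 [189. 405.] [ 0.6528 -0.4297  0.0078]
brush 0.91 [256. 432.] [ 0.4286 -0.5066  0.02  ]
brush 0.64 [176. 254.] [0.6841 0.0712 0.042 ]
2.0 [ 0.1739 -0.5218  0.2225] [[ 0.9487  0.3163 -0.    ]
 [ 0.3163 -0.9487 -0.    ]
 [-0.      0.     -1.    ]] 0.9961131660256607
```

View pics/t0.png

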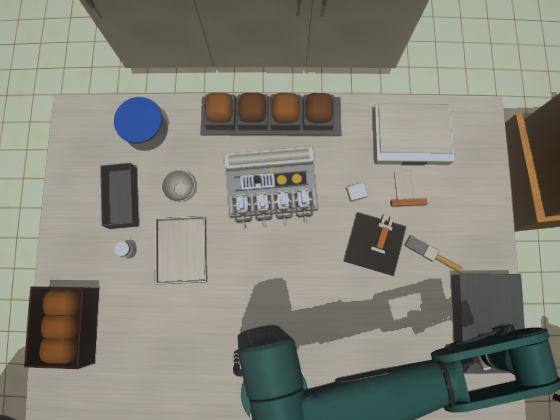

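View pics/s0.png

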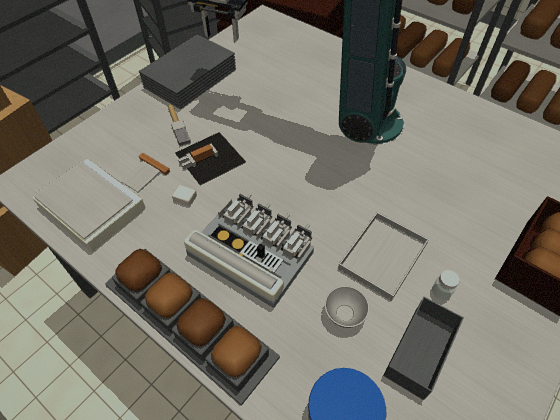

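The top view shows all four bays holding shoes (cols 241–306, row ~200), the key on the mat at right (382,235) with its fork toward +x, the pan at left (181,249), and the grille knob near (255,177). Next I'll move over the key.

```bash
cat >> h.py <<'E'
def rel(x,y,z=None,yaw=None):
    "remaining move: tool-frame dx,dy,dz and twist deg (yaw of tool x, deg, mod 180)"
    s=r.read_state();R=np.array(s['eef_rot']);p=np.array(s['tcp_pos'])
    d=R.T@(np.array([x,y,p[2] if z is None else z])-p)
    y0=np.degrees(np.arctan2(R[1,0],R[0,0]))
    t=None if yaw is None else -((yaw-y0+90)%180-90)
    print('tcp',np.round(p,4),'yaw',round(y0,2),'gap',round(s['finger_gap'],3),'F',np.round(s['ft_force'],1),'t',round(s['clock'],2))
    print('move',np.round(d,4),'twist',t, 'q6',round(s['q'][5],2))
E
python3 - <<'E'
from h import *
np.set_printoptions(precision=4,suppress=True)
c=cap('wrist','w0.png');s=r.read_state();R=np.array(s['eef_rot']);T=np.array(c['pose'])
print(R.T@(T[:3,3]-s['tcp_pos']),R.T@T[:3,:3],c['fov_y'])
b=cap('top')
# key mask
for o in r.masks_of('top','key_mid')[:1]:
    P=cloud(b,o['pixels']);P=P[P[:,2]>0.012];print(o['conf'],len(P),P.mean(0));v=np.linalg.svd(P[:,:2]-P[:,:2].mean(0))[2][0];print(np.degrees(np.arctan2(v[1],v[0])))
rel(0.45,-0.35,0.25,-20)
E
```

```text
[ 0.0704 -0.0005 -0.1634] [[-0.0004  0.9707  0.2404]
 [ 1.      0.0003  0.0006]
 [ 0.0006  0.2404 -0.9707]] 67.09269681419883
0.56 341 [ 0.4963 -0.3441  0.0284]
161.21136026552438
tcp [ 0.1739 -0.5218  0.2225] yaw 18.44 gap 0.999 F [ 0.5 -0.3  0.9] t 2.15
move [ 0.3162 -0.0756 -0.0275] twist 38.439236337448065 q6 -0.1
```

{"name": "play_rows", "arguments": {
  "series": [
    [0.0316,-0.0076,-0.003,0],
    [0.0316,-0.0076,-0.003,0],
    [0.0316,-0.0076,-0.003,0],
    [0.0316,-0.0076,-0.003,0],
    [0.0316,-0.0076,-0.003,0],
    [0.0316,-0.0076,-0.003,0],
    [0.0316,-0.0076,-0.003,0],
    [0.0316,-0.0076,-0.003,0],
    [0.0316,-0.0076,-0.003,0],
    [0.0316,-0.0076,-0.003,0]
  ],
  "claw": -0.2
}}

```text
clock: 2.98
tcp_pos: [0.4509, -0.3487, 0.2528]
eef_rot: [[0.949, 0.316, 0.0], [0.316, -0.949, -0.0], [0.0, 0.0, -1.0]]
ft_force: [-1.2, -0.3, -0.5]
finger_gap: 0.598
```

{"name": "play_rows", "arguments": {
  "series": [
    [0,0,0,6.4],
    [0,0,0,6.4],
    [0,0,0,6.4],
    [0,0,0,6.4],
    [0,0,0,6.4],
    [0,0,0,6.4],
    [0,0,0,0],
    [0,0,0,0]
  ]
}}

```text
clock: 3.65
tcp_pos: [0.4497, -0.3497, 0.2525]
eef_rot: [[0.941, -0.339, -0.0], [-0.339, -0.941, -0.0], [-0.0, 0.0, -1.0]]
ft_force: [-0.1, 0.5, -0.2]
finger_gap: 0.597
```

```bash
cat >> h.py <<'E'
def rectfit(P):
    return cv2.minAreaRect((P[:,:2]*1000).astype(np.float32))
E
python3 - <<'E'
from h import *
np.set_printoptions(precision=4,suppress=True)
c=cap('wrist','w1.png')
for o in r.pinpoint('wrist','key_mid')[:2]: print(o['conf'],o['centre'],atz(c,o['centre'],0.02),atd(c,o['centre']))
for o in r.masks_of('wrist','key_mid')[:1]:
    P=cloud(c,o['pixels']);print(o['conf'],len(P),np.percentile(P[:,2],[5,50,95]))
    H=P[P[:,2]>0.031];F=P[(P[:,2]>0.015)&(P[:,2]<0.028)]
    print('handle',rectfit(H),'fork',rectfit(F))
rel(0.485,-0.34)
E
```

```text
0.93 [162.6, 263.3] [ 0.4845 -0.3417  0.02  ] [ 0.4859 -0.3431  0.0383]
0.97 2230 [0.0223 0.0257 0.0392]
handle ((487.68170166015625, -341.4300537109375), (22.024059295654297, 69.42820739746094), 71.39616394042969) fork ((502.3977355957031, -347.158935546875), (45.7364501953125, 121.25260162353516), 70.43102264404297)
tcp [ 0.4497 -0.3497  0.2525] yaw -19.86 gap 0.599 F [ 0.8  0.4 -0.6] t 3.8
move [ 0.0299 -0.0212  0.    ] twist None q6 1.16
```

View pics/w1.png

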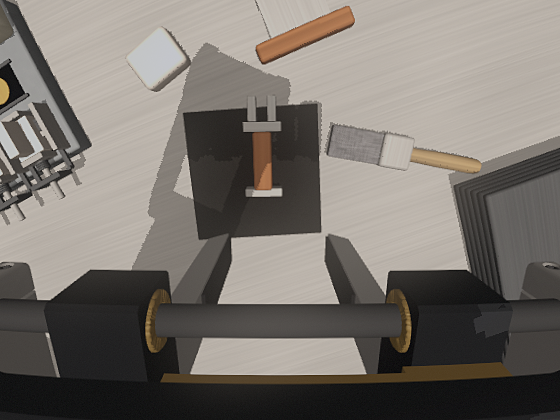

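The wrist view shows the key upright in the picture at (262,150), fork up, with the jaws aligned to it. The handle fit is 22×69 mm, which matches. Grasping it now.

```bash
python3 -c "
from h import *
rel(.4870,-.3412,.024,-19.2)"
```

```text
tcp [ 0.4497 -0.3497  0.2525] yaw -19.86 gap 0.599 F [ 0.8  0.4 -0.6] t 3.8
move [ 0.0322 -0.0207  0.2285] twist -0.6649855650619259 q6 1.16
```

{"name": "play_rows", "arguments": {
  "series": [
    [0.008,-0.0052,0.03,-0.6],
    [0.008,-0.0052,0.03,0],
    [0.008,-0.0052,0.03,0],
    [0.008,-0.0052,0.03,0],
    [0,0,0.03,0],
    [0,0,0.03,0],
    [0,0,0.025,0],
    [0,0,0.015,0],
    [0,0,0.008,0],
    [0,0,0,0],
    [0,0,0,0]
  ]
}}

```text
clock: 4.72
tcp_pos: [0.4871, -0.3412, 0.0251]
eef_rot: [[0.944, -0.331, 0.001], [-0.331, -0.944, -0.001], [0.001, 0.0, -1.0]]
ft_force: [-0.1, 0.2, 0.5]
finger_gap: 0.599
```

{"name": "play_rows", "arguments": {
  "series": [
    [0,0,0,0],
    [0,0,0,0],
    [0,0,0,0],
    [0,0,0,0],
    [0,0,0,0],
    [0,0,0,0],
    [0,0,0,0],
    [0,0,0,0]
  ],
  "claw": 1,
  "squeeze": 45
}}

```text
clock: 5.38
tcp_pos: [0.4869, -0.3415, 0.0251]
eef_rot: [[0.943, -0.332, 0.0], [-0.332, -0.943, -0.001], [0.001, 0.001, -1.0]]
ft_force: [-0.8, -1.5, 2.5]
finger_gap: 0.232
```

{"name": "play_rows", "arguments": {
  "series": [
    [0,0,-0.01,0],
    [0,0,-0.025,0],
    [0,0,-0.035,0],
    [0,0,-0.035,0],
    [0,0,-0.035,0],
    [0,0,-0.035,0],
    [0,0,0,0]
  ]
}}

```text
clock: 5.97
tcp_pos: [0.4897, -0.3426, 0.2091]
eef_rot: [[0.944, -0.331, 0.012], [-0.331, -0.944, -0.009], [0.015, 0.005, -1.0]]
ft_force: [0.6, -1.0, -0.0]
finger_gap: 0.23
```

Run:
```python
from h import *
np.set_printoptions(precision=4,suppress=True)
rel(0.47,0,0.2,4.7)
b=cap('top')
P=cloud(b);m=(P[:,0]>.45)&(P[:,0]<.8)&(abs(P[:,1]-.01)<.2)&(P[:,2]>.027)&(P[:,2]<.1)
print(rectfit(P[m]),m.sum())
q=P[m&(P[:,2]>.083)];print('housing',rectfit(q))
```

```text
tcp [ 0.4897 -0.3426  0.2091] yaw -19.33 gap 0.23 F [ 0.6 -1.  -0. ] t 5.97
move [-0.1321 -0.3168  0.0056] twist -24.032137610312773 q6 1.2
((644.0944213867188, 14.766525268554688), (245.34674072265625, 287.3234558105469), 5.234097003936768) 5522
housing ((669.1879272460938, 15.629371643066406), (175.04322814941406, 254.63650512695312), 6.349215030670166)
```

{"name": "play_rows", "arguments": {
  "series": [
    [-0.0145,-0.0323,0,0],
    [-0.0145,-0.0323,0,0],
    [-0.0145,-0.0323,0,0],
    [-0.0145,-0.0323,0,0],
    [-0.0145,-0.0323,0,0],
    [-0.0145,-0.0323,0,0],
    [-0.0145,-0.0323,0,0],
    [-0.0145,-0.0323,0,0],
    [-0.0145,-0.0323,0,0],
    [-0.0145,-0.0323,0,0]
  ]
}}

```text
clock: 6.85
tcp_pos: [0.4552, 0.014, 0.1969]
eef_rot: [[0.943, -0.332, -0.005], [-0.332, -0.943, 0.001], [-0.005, 0.001, -1.0]]
ft_force: [0.1, 0.9, -1.5]
finger_gap: 0.229
```

{"name": "play_rows", "arguments": {
  "series": [
    [0,0,0,-6.1],
    [0,0,0,-6.1],
    [0,0,0,-6.1],
    [0,0,0,-6.1],
    [0,0,0,0],
    [0,0,0,0],
    [0,0,0,0]
  ]
}}

```text
clock: 7.43
tcp_pos: [0.4564, 0.0121, 0.1981]
eef_rot: [[0.996, 0.086, -0.003], [0.086, -0.996, 0.0], [-0.003, -0.001, -1.0]]
ft_force: [-0.4, -0.3, -2.2]
finger_gap: 0.231
```

Run:
```python
from h import *
np.set_printoptions(precision=4,suppress=True)
c=cap('wrist','w2.png')
for k in ['bar0_collar','bar1_collar','bar2_collar','bar3_collar','key_mid']:
    for o in r.pinpoint('wrist',k)[:2]: print(k,o['conf'],o['centre'],atz(c,o['centre'],0.045),atd(c,o['centre']))
P=cloud(c);np.save('w2.npy',P)
m=(P[:,0]>.45)&(P[:,0]<.62)&(P[:,2]>.028)&(P[:,2]<.1)
rel(0.46,0.01,.2,5)
# height map image 0.5mm
x0,y0=.44,-.16;I=np.zeros((340,700),np.uint8)
for p in P[m]:
    i=int((p[0]-x0)/.0005);j=int((p[1]-y0)/.0005)
    if 0<=i<340 and 0<=j<700: I[339-i,699-j]=max(I[339-i,699-j],min(255,int(p[2]*2550)))
cv2.imwrite('pics/hm.png',cv2.applyColorMap(cv2.dilate(I,np.ones((3,3))),cv2.COLORMAP_JET))
```

```text
bar0_collar 0.6 [115.6, 394.2] [ 0.5499 -0.0926  0.045 ] [ 0.5496 -0.0913  0.0487]
bar1_collar 0.76 [111.9, 326.1] [ 0.547  -0.0259  0.045 ] [ 0.5467 -0.0252  0.0493]
bar2_collar 0.68 [111.9, 261.7] [0.5416 0.036  0.045 ] [0.5414 0.0358 0.0477]
bar3_collar 0.31 [113.2, 258.9] [0.5401 0.0386 0.045 ] [0.5399 0.0383 0.0502]
key_mid 0.89 [256.6, 282.4] [0.3947 0.0029 0.045 ] [0.4642 0.0112 0.2114]
tcp [0.4571 0.0119 0.1995] yaw 5.0 gap 0.233 F [ 0.2  0.4 -1.1] t 7.73
move [ 0.0027  0.0021 -0.0005] twist -0.0013631980541504163 q6 1.39
```

View pics/w2.png

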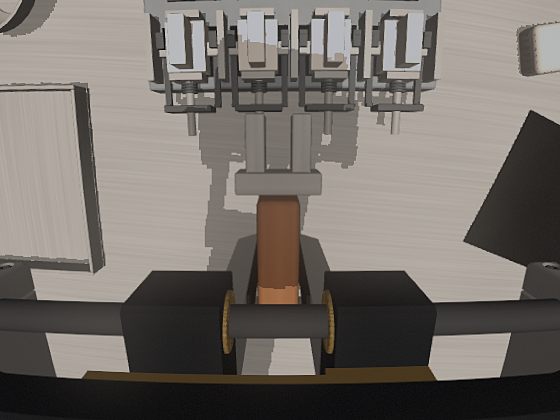

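View pics/hm.png

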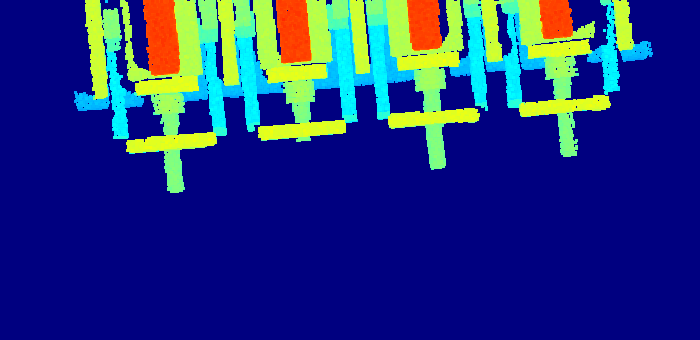

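The picture shows collars 3..0 at cols ~190, 260, 330, 397 (row ~108) with their pins below, and the key held straight (prong tips at row 113, cols 256/301). The pins stick out 22 mm and the slot is 30 mm deep, so a 10 mm press could bottom on the crosspiece. I'll measure the held key and the moulder frame.

Run:
```python
from h import *
np.set_printoptions(precision=4,suppress=True)
P=np.load('w2.npy')
y=np.radians(5.2)
m=(P[:,0]>.52)&(P[:,0]<.572)&(P[:,2]>.0525)&(P[:,2]<.066)
Q=P[m]
C=[]
for k,(x,yy) in enumerate([(.5565,-.0925),(.5505,-.027),(.5445,.0385),(.5385,.104)]):
    q=Q[(abs(Q[:,0]-x)<.009)&(abs(Q[:,1]-yy)<.027)];R=rectfit(q);print(k,R,len(q),np.median(q[:,2]));
    f=P[(abs(P[:,1]-yy)<.012)&(P[:,0]<x-.006)&(P[:,0]>x-.04)&(P[:,2]>.035)&(P[:,2]<.06)]
    C.append(R[0]);print('  pin',len(f),f.mean(0) if len(f) else '',f[:,0].min() if len(f) else '')
C=np.array(C)/1000
d=C[3]-C[0];print(np.linalg.norm(d),'yaw',np.degrees(np.arctan2(-d[0],d[1])),C.mean(0))
s=np.array([.4571,.0119,.1995]);a=np.radians(5.);
D=P-s;kx=D[:,0]*np.cos(a)+D[:,1]*np.sin(a);ky=-D[:,0]*np.sin(a)+D[:,1]*np.cos(a)
m=(P[:,2]>.15)&(abs(ky)<.035)&(kx>.01)&(kx<.11)
for lo in np.arange(.01,.09,.004):
    t=m&(kx>=lo)&(kx<lo+.004)
    if t.sum()>3: print(round(lo,3),t.sum(),'y',ky[t].min(),ky[t].max(),'z',np.percentile(D[t,2],[5,50,95]))
t=m&(D[:,2]>-.02)&(kx>.055)
for sg in(1,-1):
    u=t&(ky*sg>0)&(kx<.078)&(abs(ky)<.019);print('prong',sg,np.sort(ky[u])[[5,-5]],kx[t].max())
```

```text
0 ((556.9374389648438, -92.38224029541016), (6.301316738128662, 44.19094467163086), 5.466890811920166) 326 0.058991151167536504
  pin 160 [ 0.5412 -0.0932  0.0491] 0.5322261003616884
1 ((551.2423095703125, -27.102481842041016), (6.203036308288574, 44.756134033203125), 4.741934299468994) 335 0.059096731626169074
  pin 158 [ 0.5352 -0.0279  0.0493] 0.5259851631584569
2 ((544.9938354492188, 39.016815185546875), (5.52836275100708, 42.44970703125), 4.784360885620117) 327 0.058927931660721355
  pin 0  
3 ((538.70263671875, 104.36418914794922), (6.270703315734863, 44.08890914916992), 4.562216281890869) 355 0.059099258665103516
  pin 165 [0.5234 0.1026 0.0492] 0.5142300473198538
0.19758963918096753 yaw 5.295145754097067 [0.548 0.006]
0.01 1175 y -0.021561251015244937 0.023676676549900584 z [-0.003   0.0222  0.0937]
0.014 687 y -0.02941370327483779 0.03459016317480872 z [0.0105 0.0948 0.1043]
0.018 6538 y -0.03296024067018941 0.03496565287838715 z [0.0127 0.105  0.1085]
0.022 18929 y -0.034997816862299205 0.03499424157963427 z [0.0977 0.1162 0.1209]
0.026 5999 y -0.03301535865549798 0.0347771
[... 405 characters left out ...]
57656946817 z [-0.0193 -0.0029 -0.0016]
0.05 329 y -0.01592508673293229 0.01814443941068877 z [-0.0043 -0.0026 -0.0015]
0.054 314 y -0.01584722465740766 0.01806254370211484 z [-0.0091 -0.0025 -0.0014]
0.058 319 y -0.015754433069260665 0.017868298614442626 z [-0.0056 -0.0025 -0.0015]
0.062 327 y -0.015609397934471452 0.01779406475860238 z [-0.0063 -0.0026 -0.0015]
0.066 328 y -0.015867586836819256 0.01772842157676826 z [-0.0078 -0.0026 -0.0013]
0.07 352 y -0.01594487681977052 0.017638382330443392 z [-0.0076 -0.0027 -0.0015]
0.074 307 y -0.01593357235000536 0.01760600765066724 z [-0.0063 -0.0027 -0.0016]
prong 1 [0.0081 0.0179] 0.07753667204515802
prong -1 [-0.0159 -0.0058] 0.07753667204515802
```

```bash
python3 -c "
from h import *
rel(.4501,-.1036,.0738,5.6)"
```

```text
tcp [0.4571 0.0119 0.1995] yaw 5.0 gap 0.233 F [ 0.2  0.4 -1.1] t 7.73
move [-0.0171  0.1144  0.1257] twist -0.6013631980541447 q6 1.39
```

{"name": "play_rows", "arguments": {
  "series": [
    [-0.0043,0.0286,0,-0.6],
    [-0.0043,0.0286,0,0],
    [-0.0043,0.0286,0,0],
    [-0.0043,0.0286,0,0],
    [0,0,0.03,0],
    [0,0,0.03,0],
    [0,0,0.03,0],
    [0,0,0.02,0],
    [0,0,0.0157,0],
    [0,0,0,0],
    [0,0,0,0],
    [0,0,0,0]
  ]
}}

```text
clock: 8.73
tcp_pos: [0.4519, -0.1039, 0.0751]
eef_rot: [[0.995, 0.098, 0.002], [0.098, -0.995, -0.001], [0.002, 0.001, -1.0]]
ft_force: [-0.5, -1.0, -1.8]
finger_gap: 0.232
```

Run:
```python
from h import *
np.set_printoptions(precision=4,suppress=True)
rel(.4501,-.1036,.0738,5.6)
c=cap('wrist','w3.png')
s=np.array(r.read_state()['tcp_pos']);a=np.radians(5.3)
P=cloud(c);D=P-s;kx=D[:,0]*np.cos(a)+D[:,1]*np.sin(a);ky=-D[:,0]*np.sin(a)+D[:,1]*np.cos(a)
Z=P[:,2]
t=(kx>.05)&(kx<.085)&(abs(ky)<.03)&(Z>.065)&(Z<.08);print('fork',t.sum(),np.median(Z[t]),np.percentile(ky[t],[1,99]),np.percentile(kx[t],[1,99]))
t=(kx>.09)&(kx<.125)&(abs(ky)<.03)&(Z>.054)&(Z<.066);print('collar',t.sum(),np.median(Z[t]),np.percentile(ky[t],[1,99]),np.percentile(kx[t],[1,50,99]))
t=(kx>.08)&(kx<.098)&(abs(ky)<.012)&(Z>.04)&(Z<.054);print('pin',t.sum(),np.median(Z[t]),np.percentile(ky[t],[1,99]),np.percentile(kx[t],[1,99]))
```

```text
tcp [ 0.4519 -0.1039  0.0751] yaw 5.62 gap 0.232 F [-0.5 -1.  -1.8] t 8.73
move [-0.0017 -0.0005  0.0013] twist 0.02493773419642764 q6 1.12
fork 2232 0.07427419588336291 [-0.0154  0.0181] [0.0502 0.0778]
collar 1103 0.059009028300080896 [-0.02    0.0229] [0.1023 0.1053 0.1224]
pin 440 0.049335294704535945 [-0.0022  0.0054] [0.0808 0.0977]
```

View pics/w3.png

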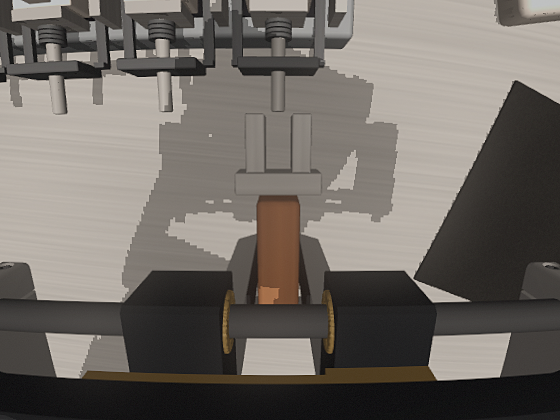

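The fork lines up with pin 0: fork cols 246–311, pin col 278. The gap is 24.8 mm. I'll lower 2 mm and press.

{"name": "play_rows", "arguments": {
  "series": [
    [0.01,0,0.002,0],
    [0.01,0,0,0],
    [0.004,0,0,0],
    [0.003,0,0,0],
    [0.003,0,0,0],
    [0.003,0,0,0],
    [0.002,0,0,0],
    [0.001,0,0,0],
    [0,0,0,0],
    [0,0,0,0],
    [0,0,0,0],
    [0,0,0,0]
  ]
}}

```text
clock: 9.78
tcp_pos: [0.4843, -0.1003, 0.0715]
eef_rot: [[0.995, 0.098, -0.007], [0.098, -0.995, -0.001], [-0.007, 0.0, -1.0]]
ft_force: [-7.7, -1.9, 3.0]
finger_gap: 0.225
```

```bash
cat > chk.py <<'E'
from h import *
np.set_printoptions(precision=4,suppress=True)
import sys
c=cap('wrist',sys.argv[1] if len(sys.argv)>1 else None)
s=np.array(r.read_state()['tcp_pos']);a=np.radians(5.3);print(s,np.round(r.read_state()['ft_force'],1),r.read_state()['finger_gap'])
P=cloud(c);D=P-s;kx=D[:,0]*np.cos(a)+D[:,1]*np.sin(a);ky=-D[:,0]*np.sin(a)+D[:,1]*np.cos(a)
Z=P[:,2]
t=(kx>.05)&(kx<.085)&(abs(ky)<.03)&(Z>.065)&(Z<.08);print('fork',t.sum(),np.median(Z[t]),np.percentile(ky[t],[1,99]),np.percentile(kx[t],[1,99]))
t=(kx>.07)&(kx<.112)&(abs(ky)<.026)&(Z>.054)&(Z<.066);print('collar',t.sum(),np.median(Z[t]),np.percentile(ky[t],[1,99]),np.percentile(kx[t],[1,50,99]))
t=(kx>.08)&(kx<.098)&(abs(ky)<.012)&(Z>.04)&(Z<.054);t.any() and print('pin',t.sum(),np.median(Z[t]),np.percentile(ky[t],[1,99]))
# rib tops in moulder frame
M=np.array([.5480,.0060])+.055*np.array([np.cos(a),np.sin(a)])
E=P[:,:2]-M;mx=E[:,0]*np.cos(a)+E[:,1]*np.sin(a);my=-E[:,0]*np.sin(a)+E[:,1]*np.cos(a)
for k,b in enumerate((-.099,-.033,.033,.099)):
    t=(abs(my-b)<.006)&(abs(mx)<.025)&(Z>.04)&(Z<.11)
    if t.sum()>20: print('rib',k,t.sum(),np.percentile(Z[t],[50,90]))
E
python3 chk.py
```

```text
[ 0.4843 -0.1003  0.0715] [-7.8 -0.9  1.9] 0.22945333019434716
fork 2200 0.0700725933810257 [-0.0156  0.0178] [0.0504 0.0781]
collar 2105 0.059090831250272424 [-0.0201  0.0216] [0.0759 0.099  0.1066]
pin 530 0.051417847956358315 [-0.006  0.008]
rib 0 1815 [0.0945 0.0959]
rib 1 1654 [0.0804 0.0815]
rib 2 1090 [0.0801 0.0814]
```

Shoe 0 is freed: its rib is at 94 mm against 80 mm for the others. On to bar 1.

{"name": "play_rows", "arguments": {
  "series": [
    [-0.015,0,0,0],
    [-0.021,0,-0.001,0],
    [0,-0.022,0,0],
    [0,-0.022,0,0],
    [0,-0.022,0,0],
    [0,0,0,0],
    [0,0,0,0]
  ]
}}

```text
clock: 10.42
tcp_pos: [0.445, -0.0373, 0.0731]
eef_rot: [[0.995, 0.101, 0.001], [0.101, -0.995, -0.001], [0.001, 0.001, -1.0]]
ft_force: [-0.5, -1.5, -1.6]
finger_gap: 0.23
```

```bash
python3 chk.py
```

```text
[ 0.445  -0.0379  0.0731] [-0.6  0.4 -1.7] 0.23115715069483025
fork 2227 0.07170249162241182 [-0.0147  0.0188] [0.0503 0.0781]
collar 1174 0.05901115097415324 [-0.0205  0.0224] [0.1032 0.106  0.1096]
pin 416 0.049361355333852525 [-0.0025  0.005 ]
rib 0 55 [0.0588 0.06  ]
rib 3 132 [0.0556 0.0597]
```

{"name": "play_rows", "arguments": {
  "series": [
    [0.01,0.0005,0,0],
    [0.01,0,0,0],
    [0.004,0,0,0],
    [0.003,0,0,0],
    [0.003,0,0,0],
    [0.003,0,0,0],
    [0.003,0,0,0],
    [0.001,0,0,0],
    [0,0,0,0],
    [0,0,0,0],
    [0,0,0,0],
    [0,0,0,0]
  ]
}}

```text
clock: 11.47
tcp_pos: [0.4788, -0.0356, 0.0723]
eef_rot: [[0.995, 0.097, -0.007], [0.097, -0.995, -0.001], [-0.007, 0.001, -1.0]]
ft_force: [-8.4, -2.2, 2.6]
finger_gap: 0.231
```

```bash
python3 chk.py
```

```text
[ 0.4788 -0.0356  0.0723] [-8.  -1.2  2.1] 0.22678968145136044
fork 2194 0.0705957159609307 [-0.0156  0.0176] [0.0503 0.0781]
collar 2069 0.05909810994301351 [-0.0189  0.0226] [0.0758 0.0984 0.1061]
pin 516 0.051169049258171714 [-0.0051  0.009 ]
rib 0 1872 [0.0945 0.0958]
rib 1 1826 [0.0945 0.0958]
rib 2 1688 [0.0805 0.0815]
rib 3 1042 [0.0801 0.0815]
```

Shoe 1 is free. Bars 2 and 3 get the same step.

{"name": "play_rows", "arguments": {
  "series": [
    [-0.015,0,0,0],
    [-0.022,0,-0.0005,0],
    [0,-0.022,0,0],
    [0,-0.022,0,0],
    [0,-0.0215,0,0],
    [0,0,0,0],
    [0,0,0,0]
  ]
}}

```text
clock: 12.1
tcp_pos: [0.4384, 0.0271, 0.0732]
eef_rot: [[0.995, 0.1, 0.0], [0.1, -0.995, -0.001], [0.0, 0.001, -1.0]]
ft_force: [-0.2, -0.7, -1.8]
finger_gap: 0.229
```

```bash
python3 chk.py
```

```text
[0.4385 0.0265 0.0733] [ 0.2  0.  -1.7] 0.2309492564900166
fork 2225 0.07188204171337306 [-0.0148  0.0187] [0.0504 0.0781]
collar 1173 0.05898963949119901 [-0.0191  0.0237] [0.1038 0.1066 0.11  ]
pin 395 0.04944546482484646 [-0.0015  0.006 ]
rib 0 220 [0.0595 0.0644]
rib 1 29 [0.059  0.0595]
```

{"name": "play_rows", "arguments": {
  "series": [
    [0.01,0,0,0],
    [0.01,0,0,0],
    [0.004,0,0,0],
    [0.003,0,0,0],
    [0.003,0,0,0],
    [0.003,0,0,0],
    [0.003,0,0,0],
    [0.0015,0,0,0],
    [0,0,0,0],
    [0,0,0,0],
    [0,0,0,0],
    [0,0,0,0]
  ]
}}

```text
clock: 13.15
tcp_pos: [0.4728, 0.0296, 0.0727]
eef_rot: [[0.995, 0.097, -0.008], [0.097, -0.995, -0.001], [-0.008, 0.001, -1.0]]
ft_force: [-7.6, -1.6, 2.1]
finger_gap: 0.23
```

```bash
python3 chk.py
```

```text
[0.4728 0.0296 0.0727] [-8.5 -1.   2.6] 0.2336709222245694
fork 2195 0.07096357283019922 [-0.0156  0.0176] [0.0504 0.0781]
collar 2066 0.05910438337247485 [-0.0185  0.0231] [0.0755 0.0984 0.106 ]
pin 501 0.05129354144026477 [-0.0045  0.0091]
rib 0 635 [0.0703 0.0869]
rib 1 1851 [0.0946 0.0958]
rib 2 1830 [0.0946 0.0958]
rib 3 1680 [0.0804 0.0816]
```

{"name": "play_rows", "arguments": {
  "series": [
    [-0.015,0,0,0],
    [-0.0225,0,-0.0005,0],
    [0,-0.022,0,0],
    [0,-0.022,0,0],
    [0,-0.022,0,0],
    [0,0,0,0],
    [0,0,0,0]
  ]
}}

```text
clock: 13.78
tcp_pos: [0.4319, 0.0928, 0.0738]
eef_rot: [[0.995, 0.1, 0.0], [0.1, -0.995, -0.001], [0.0, 0.001, -1.0]]
ft_force: [-0.3, 0.2, -2.1]
finger_gap: 0.229
```

```bash
python3 chk.py
```

```text
[0.4319 0.0922 0.0737] [ 1.1 -0.1 -1.7] 0.2290667698009599
fork 2240 0.07233167331494902 [-0.0148  0.0187] [0.0504 0.0781]
collar 1179 0.058971336608911185 [-0.0191  0.0236] [0.1041 0.107  0.1107]
pin 399 0.049423834397987726 [-0.0015  0.006 ]
rib 1 214 [0.0593 0.0641]
```

{"name": "play_rows", "arguments": {
  "series": [
    [0.01,0,0.0005,0],
    [0.01,0,0,0],
    [0.004,0,0,0],
    [0.003,0,0,0],
    [0.003,0,0,0],
    [0.003,0,0,0],
    [0.003,0,0,0],
    [0.002,0,0,0],
    [0,0,0,0],
    [0,0,0,0],
    [0,0,0,0],
    [0,0,0,0]
  ]
}}

```text
clock: 14.83
tcp_pos: [0.4667, 0.0953, 0.0727]
eef_rot: [[0.995, 0.097, -0.007], [0.097, -0.995, -0.002], [-0.008, 0.001, -1.0]]
ft_force: [-8.3, -2.2, 2.6]
finger_gap: 0.233
```

```bash
python3 chk.py
```

```text
[0.4667 0.0953 0.0727] [-8.7 -1.5  2.7] 0.22879957003019655
fork 2190 0.07094804150338412 [-0.0156  0.0176] [0.0504 0.0781]
collar 2090 0.059048604000873625 [-0.0184  0.0231] [0.0754 0.0983 0.1059]
pin 499 0.05104968086066 [-0.0045  0.009 ]
rib 1 627 [0.0702 0.0863]
rib 2 1858 [0.0946 0.0959]
rib 3 1826 [0.0945 0.0958]
```

{"name": "play_rows", "arguments": {
  "series": [
    [-0.015,0,0,0],
    [-0.03,0,0,0],
    [-0.005,0,-0.04,0],
    [0,0,-0.04,0],
    [0,0,-0.04,0],
    [0,0,0,0]
  ]
}}

```text
clock: 15.38
tcp_pos: [0.424, 0.0914, 0.2021]
eef_rot: [[0.995, 0.098, 0.017], [0.098, -0.995, 0.001], [0.017, 0.0, -1.0]]
ft_force: [2.0, 0.8, -0.5]
finger_gap: 0.231
```

Run:
```python
from h import *
np.set_printoptions(precision=4,suppress=True)
b=cap('top')
P=cloud(b)
# mat: dark pixels near
rgb=b['color'].astype(int).sum(2)
m=(rgb<120)
lab=np.zeros(m.shape,bool);lab[195:290,335:415]=True
Q=cloud(b,m&lab);Q=Q[(Q[:,2]<.01)];print(rectfit(Q),len(Q))
for o in r.masks_of('top','mat')[:1]:
    Q=cloud(b,o['pixels']);print(o['conf'],rectfit(Q),atd(b,o['centre']))
rel(.4652,-.325,.2,-19)
```

```text
Traceback (most recent call last):
  File "h.py", line 23, in cloud
    p=cv2.undistortPoints(np.stack([jj,ii],1).astype(float)[:,None],K(c),np.array(c['dist'],float))[:,0]
      ~~~~~~~~~~~~~~~~~~~^^^^^^^^^^^^^^^^^^^^^^^^^^^^^^^^^^^^^^^^^^^^^^^^^^^^^^^^^^^^^^^^^^^^^^^^^^
cv2.error: OpenCV(4.12.0) /io/opencv/modules/calib3d/src/undistort.dispatch.cpp:347: error: (-215:Assertion failed) CV_IS_MAT(_src) && CV_IS_MAT(_dst) && (_src->rows == 1 || _src->cols == 1) && (_dst->rows == 1 || _dst->cols == 1) && _src->cols + _src->rows - 1 == _dst->rows + _dst->cols - 1 && (CV_MAT_TYPE(_src->type) == CV_32FC2 || CV_MAT_TYPE(_src->type) == CV_64FC2) && (CV_MAT_TYPE(_dst->type) == CV_32FC2 || CV_MAT_TYPE(_dst->type) == CV_64FC2) in function 'cvUndistortPointsInternal'
```

All four shoes are free. Taking the key back to the mat.

{"name": "play_rows", "arguments": {
  "series": [
    [0,0.0378,0,0],
    [0,0.0378,0,0],
    [0,0.0378,0,0],
    [0,0.0378,0,0],
    [0,0.0378,0,0],
    [0,0.0378,0,0],
    [0,0.0378,0,0],
    [0,0.0378,0,0],
    [0,0.0378,0,0],
    [0,0.0378,0,0],
    [0,0.0378,0,0]
  ]
}}

```text
clock: 16.35
tcp_pos: [0.4598, -0.3244, 0.191]
eef_rot: [[0.995, 0.097, -0.002], [0.097, -0.995, 0.002], [-0.002, -0.002, -1.0]]
ft_force: [0.9, -0.5, -1.5]
finger_gap: 0.232
```

{"name": "play_rows", "arguments": {
  "series": [
    [0,0,0.02,6.2],
    [0,0,0.03,6.2],
    [0,0,0.03,6.2],
    [0,0,0.03,6.2],
    [0,0,0.03,0],
    [0,0,0,0],
    [0,0,0,0],
    [0,0,0,0]
  ]
}}

```text
clock: 17.02
tcp_pos: [0.461, -0.3231, 0.054]
eef_rot: [[0.945, -0.328, 0.001], [-0.328, -0.945, -0.001], [0.001, 0.0, -1.0]]
ft_force: [0.7, -0.3, -1.9]
finger_gap: 0.233
```

Run:
```python
from h import *
np.set_printoptions(precision=4,suppress=True)
rel(.465,-.322,.0265,-19)
b=cap('top')
for o in r.pinpoint('top','mat')[:2]: print(o['conf'],o['centre'],atz(b,o['centre'],0.003))
```

```text
tcp [ 0.461  -0.3231  0.054 ] yaw -19.16 gap 0.233 F [ 0.7 -0.3 -1.9] t 17.02
move [ 0.0035 -0.0023  0.0275] twist -0.15781567270688868 q6 1.19
0.63 [243.1, 374.6] [ 0.4706 -0.3235  0.003 ]
0.59 [200.7, 283.1] [ 0.6105 -0.024   0.003 ]
```

{"name": "play_rows", "arguments": {
  "series": [
    [0,0,0.012,0],
    [0,0,0.01,0],
    [0,0,0.005,0],
    [0,0,0.0015,0],
    [0,0,0,0],
    [0,0,0,0],
    [0,0,0,0]
  ]
}}

```text
clock: 17.7
tcp_pos: [0.46, -0.3221, 0.025]
eef_rot: [[0.945, -0.328, -0.001], [-0.328, -0.945, 0.001], [-0.001, -0.0, -1.0]]
ft_force: [-3.6, 1.1, 3.3]
finger_gap: 0.23
```

{"name": "play_rows", "arguments": {
  "series": [
    [0,0,0,0],
    [0,0,0,0],
    [0,0,0,0],
    [0,0,0,0],
    [0,0,0,0],
    [0,0,0,0]
  ],
  "claw": -0.2
}}

```text
clock: 18.2
tcp_pos: [0.4605, -0.3225, 0.0247]
eef_rot: [[0.945, -0.328, 0.0], [-0.328, -0.945, -0.0], [0.0, 0.0, -1.0]]
ft_force: [0.1, 0.2, 0.3]
finger_gap: 0.592
```

{"name": "play_rows", "arguments": {
  "series": [
    [0,0,-0.015,0],
    [0,0,-0.03,0],
    [0,0,-0.04,0],
    [0,0,-0.04,0],
    [0,0,-0.04,0],
    [0,0,-0.04,0],
    [0,0,0,0],
    [0,0,0,0]
  ],
  "claw": -0.3
}}

```text
clock: 18.87
tcp_pos: [0.4618, -0.3236, 0.2338]
eef_rot: [[0.945, -0.328, 0.006], [-0.328, -0.945, -0.005], [0.008, 0.003, -1.0]]
ft_force: [0.8, 0.4, -0.4]
finger_gap: 0.649
```

Run:
```python
from h import *
np.set_printoptions(precision=4,suppress=True)
c=cap('wrist')
for o in r.masks_of('wrist','key_mid')[:1]:
    P=cloud(c,o['pixels']);H=P[P[:,2]>.031];print(rectfit(H),np.percentile(P[:,2],[5,50,95]))
b=cap('top','t1.png')
for o in r.masks_of('top','pan')[:1]:
    P=cloud(b,o['pixels']);W=P[(P[:,2]>.02)&(P[:,2]<.035)];print(o['conf'],rectfit(P),rectfit(W),len(W),np.median(P[:,2]))
for k in range(4):
    a=np.radians(5.3);X=np.array([np.cos(a),np.sin(a)]);Y=np.array([-X[1],X[0]])
    print(k,np.array([.5480,.0060])+.055*X+(-.099+.066*k)*Y)
rel(.594,.1046,.2,5.3)
```

```text
((461.0900573730469, -320.351318359375), (21.078153610229492, 70.37919616699219), 71.1024398803711) [0.0227 0.026  0.0391]
0.66 ((444.79425048828125, 307.28668212890625), (214.4003448486328, 164.9135284423828), 2.7475361824035645) ((444.9468078613281, 307.3851318359375), (214.3993377685547, 164.51063537597656), 2.565403461456299) 336 0.004726301262702237
0 [ 0.6119 -0.0875]
1 [ 0.6058 -0.0218]
2 [0.5997 0.0439]
3 [0.5936 0.1097]
tcp [ 0.4596 -0.3218  0.2271] yaw -19.16 gap 0.651 F [-0.5 -1.3 -0. ] t 19.07
move [-0.0129 -0.4468  0.0279] twist -24.463392091053265 q6 1.19
```

The key lies flat about 10 mm from the mat centre. The pan is centred at (0.445, 0.307) with yaw 2.7°. Shoes next, starting with bay 3.

{"name": "play_rows", "arguments": {
  "series": [
    [-0.0012,-0.0377,0,0],
    [-0.0012,-0.0377,0,0],
    [-0.0012,-0.0377,0,0],
    [-0.0012,-0.0377,0,0],
    [-0.0012,-0.0377,0,0],
    [-0.0012,-0.0377,0,0],
    [-0.0012,-0.0377,0,0],
    [-0.0012,-0.0377,0,0],
    [-0.0012,-0.0377,0,0],
    [-0.0012,-0.0377,0,0],
    [-0.0012,-0.0377,0,0],
    [-0.0012,-0.0377,0,0]
  ],
  "claw": 0.3
}}

```text
clock: 20.07
tcp_pos: [0.5947, 0.1114, 0.2272]
eef_rot: [[0.945, -0.328, -0.004], [-0.328, -0.945, -0.001], [-0.004, 0.002, -1.0]]
ft_force: [0.8, -0.2, -0.1]
finger_gap: 0.351
```

{"name": "play_rows", "arguments": {
  "series": [
    [0,0,0,-6.1],
    [0,0,0,-6.1],
    [0,0,0,-6.1],
    [0,0,0,-6.1],
    [0,0,0,0],
    [0,0,0,0]
  ]
}}

```text
clock: 20.57
tcp_pos: [0.5947, 0.1096, 0.2277]
eef_rot: [[0.996, 0.089, -0.003], [0.089, -0.996, -0.0], [-0.004, 0.0, -1.0]]
ft_force: [0.1, 0.1, 1.1]
finger_gap: 0.35
```

```bash
cat > ribs.py <<'E'
from h import *
np.set_printoptions(precision=4,suppress=True)
c=cap('wrist','w4.png');P=cloud(c)
a=np.radians(5.3);X=np.array([np.cos(a),np.sin(a)]);Y=np.array([-X[1],X[0]])
for k in range(4):
    p=np.array([.6028,.0111])+(-.099+.066*k)*Y;d=P[:,:2]-p
    t=(abs(d@Y)<.014)&(abs(d@X)<.03)&(P[:,2]>.086)&(P[:,2]<.1)
    if t.sum()>100: print(k,t.sum(),rectfit(P[t]),np.median(P[t,2]))
d=P[:,:2]-np.array([.6028,.0111]);t=(abs(d@X-.072)<.02)&(P[:,2]>.08)&(P[:,2]<.1);t.any() and print('knob',t.sum(),rectfit(P[t]),np.median((d@Y)[t]))
rel(.5936,.1097,.089,5.3)
E
python3 ribs.py
```

```text
0 739 ((612.2990112304688, -86.88983154296875), (40.1968879699707, 15.607398986816406), 5.948649883270264) 0.09459950354115348
1 682 ((605.9895629882812, -21.17715835571289), (39.63895797729492, 14.275641441345215), 5.881418228149414) 0.0948059759428461
2 654 ((600.092041015625, 44.26676940917969), (39.25273132324219, 14.549572944641113), 4.741927623748779) 0.09496940433223122
3 613 ((593.574462890625, 110.20735168457031), (39.55796432495117, 13.569329261779785), 5.2410197257995605) 0.09528076235460148
knob 317 ((670.4978637695312, 61.26750946044922), (15.71142864227295, 16.347610473632812), 5.1736226081848145) 0.04444789359161507
tcp [0.5949 0.1095 0.2281] yaw 5.09 gap 0.351 F [0.6 0.1 0.1] t 20.62
move [-0.0008 -0.0003  0.1391] twist -0.2120534430740264 q6 1.57
```

View pics/w4.png

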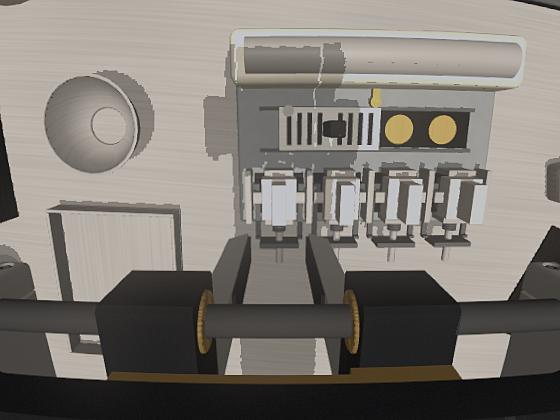

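The fingers are centred over rib 3 (col ~279), and the knob is at the open end (333,128). All rib positions agree with the moulder frame. Grasping shoe 3.

{"name": "play_rows", "arguments": {
  "series": [
    [-0.0012,-0.0008,0.03,0],
    [0,0,0.03,0],
    [0,0,0.03,0],
    [0,0,0.025,0],
    [0,0,0.016,0],
    [0,0,0.008,0],
    [0,0,0,0],
    [0,0,0,0]
  ]
}}

```text
clock: 21.28
tcp_pos: [0.5942, 0.1102, 0.091]
eef_rot: [[0.996, 0.09, 0.0], [0.09, -0.996, -0.0], [0.0, 0.0, -1.0]]
ft_force: [0.6, -0.3, 1.3]
finger_gap: 0.349
```

{"name": "play_rows", "arguments": {
  "series": [
    [0,0,0,0],
    [0,0,0,0],
    [0,0,0,0],
    [0,0,0,0],
    [0,0,0,0],
    [0,0,0,0]
  ],
  "claw": 1,
  "squeeze": 30
}}

```text
clock: 21.78
tcp_pos: [0.5949, 0.1103, 0.0917]
eef_rot: [[0.996, 0.091, 0.002], [0.091, -0.996, 0.0], [0.002, 0.0, -1.0]]
ft_force: [0.9, -0.5, 1.6]
finger_gap: 0.148
```

{"name": "play_rows", "arguments": {
  "series": [
    [0,0,-0.01,0],
    [0,0,-0.02,0],
    [0,0,-0.03,0],
    [0,0,-0.03,0],
    [0,0,-0.02,0],
    [0,0,0,0],
    [0,0,0,0]
  ]
}}

```text
clock: 22.37
tcp_pos: [0.5945, 0.1104, 0.202]
eef_rot: [[0.996, 0.091, 0.002], [0.091, -0.996, 0.0], [0.002, 0.0, -1.0]]
ft_force: [-0.1, -0.3, -1.6]
finger_gap: 0.145
```

```bash
python3 -c "
from h import *
rel(.4932,.3473,.063,2.6)"
```

```text
tcp [0.5945 0.1104 0.202 ] yaw 5.24 gap 0.145 F [-0.1 -0.3 -1.6] t 22.37
move [-0.0795 -0.2452  0.1388] twist 2.639855207395499 q6 1.57
```

{"name": "play_rows", "arguments": {
  "series": [
    [-0.0114,-0.035,0,0],
    [-0.0114,-0.035,0,0],
    [-0.0114,-0.035,0,0],
    [-0.0114,-0.035,0,0],
    [-0.0114,-0.035,0,0],
    [-0.0114,-0.035,0,0],
    [-0.0114,-0.035,0,0],
    [0,0,0.03,2.6],
    [0,0,0.03,0],
    [0,0,0.03,0],
    [0,0,0,0],
    [0,0,0,0]
  ]
}}

```text
clock: 23.37
tcp_pos: [0.4895, 0.3455, 0.1062]
eef_rot: [[0.999, 0.046, -0.009], [0.046, -0.999, -0.005], [-0.009, 0.005, -1.0]]
ft_force: [0.0, 0.3, -0.2]
finger_gap: 0.146
```

```bash
python3 -c "
from h import *
rel(.4932,.3473,.0665,2.6)"
```

```text
tcp [0.4895 0.3455 0.1062] yaw 2.64 gap 0.146 F [ 0.   0.3 -0.2] t 23.37
move [ 0.0041 -0.0018  0.0396] twist 0.04340303611030549 q6 2.04
```

{"name": "play_rows", "arguments": {
  "series": [
    [0,0,0.015,0],
    [0,0,0.012,0],
    [0,0,0.006,0],
    [0,0,0.003,0],
    [0,0,0.002,0],
    [0,0,0,0],
    [0,0,0,0]
  ]
}}

```text
clock: 23.95
tcp_pos: [0.4927, 0.3471, 0.0735]
eef_rot: [[0.999, 0.046, 0.001], [0.046, -0.999, 0.001], [0.001, -0.0, -1.0]]
ft_force: [0.0, 0.1, -1.3]
finger_gap: 0.148
```

{"name": "play_rows", "arguments": {
  "series": [
    [0,0,0.003,0],
    [0,0,0.002,0],
    [0,0,0.002,0],
    [0,0,0,0],
    [0,0,0,0]
  ]
}}

```text
clock: 24.37
tcp_pos: [0.4924, 0.347, 0.0661]
eef_rot: [[0.999, 0.046, 0.0], [0.046, -0.999, 0.0], [0.0, -0.0, -1.0]]
ft_force: [-0.1, -0.6, 2.4]
finger_gap: 0.146
```

{"name": "play_rows", "arguments": {
  "series": [
    [0,0,0,0],
    [0,0,0,0],
    [0,0,0,0],
    [0,0,0,0],
    [0,0,0,0]
  ],
  "claw": 0.5
}}

```text
clock: 24.78
tcp_pos: [0.4922, 0.3469, 0.0657]
eef_rot: [[0.999, 0.046, -0.0], [0.046, -0.999, -0.0], [-0.0, 0.0, -1.0]]
ft_force: [0.3, -0.4, 0.7]
finger_gap: 0.25
```

{"name": "play_rows", "arguments": {
  "series": [
    [0,0,-0.01,0],
    [0,0,-0.025,0],
    [0,0,-0.04,0],
    [0,0,-0.04,0],
    [0,0,-0.02,0],
    [0,0,0,0],
    [0,0,0,0]
  ],
  "claw": 0.3
}}

```text
clock: 25.37
tcp_pos: [0.4931, 0.3475, 0.2035]
eef_rot: [[0.999, 0.046, 0.004], [0.046, -0.999, 0.002], [0.004, -0.002, -1.0]]
ft_force: [-0.5, 0.0, -0.2]
finger_gap: 0.35
```

```bash
cat > pan.py <<'E'
from h import *
np.set_printoptions(precision=4,suppress=True)
def pan(P):
    a=np.radians(2.6);X=np.array([np.cos(a),np.sin(a)]);Y=np.array([-X[1],X[0]])
    d=P[:,:2]-np.array([.445,.307])
    for n,u,v in(('A',.05,.038),('B',-.05,.038),('C',.05,-.038),('D',-.05,-.038)):
        t=(abs(d@X-u)<.042)&(abs(d@Y-v)<.03)&(P[:,2]>.05)&(P[:,2]<.11)
        if t.sum()>100: print(n,t.sum(),rectfit(P[t]),np.median(P[t,2]))
E
python3 - <<'E'
from pan import *
c=cap('wrist');pan(cloud(c))
rel(.6001,.0443,.19,5.2)
E
```

```text
A 603 ((490.5694580078125, 347.992919921875), (40.22811508178711, 12.979569435119629), 2.5498616695404053) 0.069191113424033
tcp [0.4921 0.3469 0.2009] yaw 2.64 gap 0.351 F [-0.5  0.5  0. ] t 25.42
move [0.0939 0.3073 0.0109] twist -2.5604835925333873 q6 2.04
```

{"name": "play_rows", "arguments": {
  "series": [
    [0.0104,0.0341,0,0],
    [0.0104,0.0341,0,0],
    [0.0104,0.0341,0,0],
    [0.0104,0.0341,0,0],
    [0.0104,0.0341,0,0],
    [0.0104,0.0341,0,0],
    [0.0104,0.0341,0,0],
    [0.0104,0.0341,0,0],
    [0.0104,0.0341,0,0],
    [0,0,0,-2.6],
    [0,0,0,0],
    [0,0,0,0]
  ]
}}

```text
clock: 26.42
tcp_pos: [0.5989, 0.0446, 0.1983]
eef_rot: [[0.996, 0.09, -0.005], [0.09, -0.996, 0.001], [-0.004, -0.001, -1.0]]
ft_force: [0.0, 0.9, 0.1]
finger_gap: 0.348
```

```bash
python3 ribs.py; python3 -c "
from h import *
rel(.6001,.0443,.091,5.2)"
```

```text
0 867 ((612.3169555664062, -86.7878646850586), (39.378150939941406, 15.152532577514648), 6.182624816894531) 0.09479768391548565
1 814 ((605.90087890625, -21.561037063598633), (39.903541564941406, 14.610627174377441), 5.352476119995117) 0.09491122236237468
2 734 ((599.3887939453125, 44.12677764892578), (40.38555145263672, 13.2902250289917), 5.004735946655273) 0.09518237677231037
knob 370 ((670.1439819335938, 61.59791564941406), (15.727621078491211, 16.06004524230957), 5.083906650543213) 0.04360812282939398
tcp [0.5989 0.0453 0.1989] yaw 5.21 gap 0.348 F [-0.1  0.3  0.7] t 26.47
move [ 0.0009 -0.0646  0.1099] twist -0.08538786708334101 q6 1.46
tcp [0.5989 0.0453 0.1989] yaw 5.21 gap 0.348 F [-0.1  0.3  0.7] t 26.47
move [0.0015 0.0012 0.1078] twist 0.014612132916653309 q6 1.46
```

{"name": "play_rows", "arguments": {
  "series": [
    [0.001,0.001,0.03,0],
    [0,0,0.03,0],
    [0,0,0.025,0],
    [0,0,0.015,0],
    [0,0,0.007,0],
    [0,0,0,0],
    [0,0,0,0]
  ]
}}

```text
clock: 27.05
tcp_pos: [0.601, 0.0447, 0.0942]
eef_rot: [[0.996, 0.092, 0.0], [0.092, -0.996, -0.0], [0.0, 0.0, -1.0]]
ft_force: [0.5, 0.9, 0.6]
finger_gap: 0.352
```

{"name": "play_rows", "arguments": {
  "series": [
    [0,0,0,0],
    [0,0,0,0],
    [0,0,0,0],
    [0,0,0,0],
    [0,0,0,0],
    [0,0,0,0]
  ],
  "claw": 1
}}

```text
clock: 27.55
tcp_pos: [0.6017, 0.0438, 0.0947]
eef_rot: [[0.996, 0.091, 0.002], [0.091, -0.996, 0.0], [0.002, 0.0, -1.0]]
ft_force: [-0.2, 0.3, 2.0]
finger_gap: 0.148
```

{"name": "play_rows", "arguments": {
  "series": [
    [0,0,-0.01,0],
    [0,0,-0.02,0],
    [0,0,-0.03,0],
    [0,0,-0.03,0],
    [0,0,-0.02,0],
    [0,0,0,0],
    [0,0,0,0]
  ]
}}

```text
clock: 28.13
tcp_pos: [0.6014, 0.0437, 0.2051]
eef_rot: [[0.996, 0.091, 0.003], [0.091, -0.996, -0.0], [0.002, 0.0, -1.0]]
ft_force: [0.1, 0.3, -1.4]
finger_gap: 0.145
```

```bash
python3 -c "
from h import *
rel(.3933,.3427,.067,2.6)"
```

```text
tcp [0.6014 0.0437 0.2051] yaw 5.24 gap 0.145 F [ 0.1  0.3 -1.4] t 28.13
move [-0.1803 -0.3168  0.1375] twist 2.635702466158236 q6 1.46
```

{"name": "play_rows", "arguments": {
  "series": [
    [-0.018,-0.0317,0,0],
    [-0.018,-0.0317,0,0],
    [-0.018,-0.0317,0,0],
    [-0.018,-0.0317,0,0],
    [-0.018,-0.0317,0,0],
    [-0.018,-0.0317,0,0],
    [-0.018,-0.0317,0,0],
    [-0.018,-0.0317,0,0],
    [-0.018,-0.0317,0,0],
    [-0.018,-0.0317,0,0],
    [0,0,0.02,2.6],
    [0,0,0,0]
  ]
}}

```text
clock: 29.13
tcp_pos: [0.3889, 0.3427, 0.1777]
eef_rot: [[0.999, 0.049, -0.009], [0.049, -0.999, -0.007], [-0.009, 0.006, -1.0]]
ft_force: [-0.3, -0.8, -1.7]
finger_gap: 0.146
```

{"name": "play_rows", "arguments": {
  "series": [
    [0,0,0.03,0],
    [0,0,0.03,0],
    [0,0,0.03,0],
    [0,0,0.01,0],
    [0,0,0.005,0],
    [0,0,0,0],
    [0,0,0,0]
  ]
}}

```text
clock: 29.72
tcp_pos: [0.3937, 0.3431, 0.0799]
eef_rot: [[0.999, 0.046, 0.001], [0.046, -0.999, 0.001], [0.001, -0.001, -1.0]]
ft_force: [1.3, -0.2, -0.5]
finger_gap: 0.146
```

{"name": "play_rows", "arguments": {
  "series": [
    [0,0,0.006,0],
    [0,0,0.003,0],
    [0,0,0.002,0],
    [0,0,0,0],
    [0,0,0,0]
  ]
}}

```text
clock: 30.13
tcp_pos: [0.3934, 0.3433, 0.0686]
eef_rot: [[0.999, 0.046, 0.002], [0.046, -0.999, 0.001], [0.002, -0.001, -1.0]]
ft_force: [1.5, -0.6, 1.2]
finger_gap: 0.145
```

{"name": "play_rows", "arguments": {
  "series": [
    [0,0,0,0],
    [0,0,0,0],
    [0,0,0,0],
    [0,0,0,0],
    [0,0,0,0]
  ],
  "claw": 0.5
}}

```text
clock: 30.55
tcp_pos: [0.3926, 0.343, 0.0676]
eef_rot: [[0.999, 0.046, -0.0], [0.046, -0.999, -0.0], [-0.0, 0.0, -1.0]]
ft_force: [0.6, 0.6, 0.1]
finger_gap: 0.251
```

{"name": "play_rows", "arguments": {
  "series": [
    [0,0,-0.01,0],
    [0,0,-0.025,0],
    [0,0,-0.04,0],
    [0,0,-0.04,0],
    [0,0,-0.02,0],
    [0,0,0,0],
    [0,0,0,0]
  ],
  "claw": 0.3
}}

```text
clock: 31.13
tcp_pos: [0.3935, 0.3436, 0.2051]
eef_rot: [[0.999, 0.046, 0.004], [0.046, -0.999, 0.003], [0.004, -0.002, -1.0]]
ft_force: [0.5, 0.1, -0.4]
finger_gap: 0.354
```

Run:
```python
from pan import *
c=cap('wrist');pan(cloud(c))
rel(.6061,-.0214,.19,5.2)
```

```text
A 717 ((490.88641357421875, 347.7790222167969), (40.07443618774414, 13.692968368530273), 2.4132325649261475) 0.0690963996110871
B 598 ((391.24981689453125, 344.50762939453125), (39.614253997802734, 13.75023365020752), 2.5418503284454346) 0.0692400670744171
tcp [0.3927 0.343  0.2029] yaw 2.64 gap 0.35 F [-0.1 -0.4 -0.4] t 31.18
move [0.1964 0.3738 0.0129] twist -2.563705575664784 q6 2.13
```

{"name": "play_rows", "arguments": {
  "series": [
    [0.0164,0.0312,0,0],
    [0.0164,0.0312,0,0],
    [0.0164,0.0312,0,0],
    [0.0164,0.0312,0,0],
    [0.0164,0.0312,0,0],
    [0.0164,0.0312,0,0],
    [0.0164,0.0312,0,0],
    [0.0164,0.0312,0,0],
    [0.0164,0.0312,0,0],
    [0.0164,0.0312,0,0],
    [0.0164,0.0312,0,0],
    [0.0164,0.0312,0,0]
  ]
}}

```text
clock: 32.18
tcp_pos: [0.6059, -0.0234, 0.1997]
eef_rot: [[0.999, 0.046, -0.005], [0.046, -0.999, 0.001], [-0.005, -0.001, -1.0]]
ft_force: [1.1, 0.3, 0.4]
finger_gap: 0.35
```

{"name": "play_rows", "arguments": {
  "series": [
    [0,0,0.01,-2.6],
    [0,0,0,0],
    [0,0,0,0],
    [0,0,0,0]
  ]
}}

```text
clock: 32.52
tcp_pos: [0.6057, -0.021, 0.1915]
eef_rot: [[0.996, 0.091, -0.003], [0.091, -0.996, 0.001], [-0.003, -0.001, -1.0]]
ft_force: [-1.2, -0.8, -0.1]
finger_gap: 0.349
```

```bash
python3 ribs.py; python3 -c "
from h import *
rel(.6060,-.0214,.092,5.2)"
```

```text
0 845 ((612.5046997070312, -87.25801849365234), (38.97728729248047, 14.609884262084961), 5.82188606262207) 0.09493294482889197
1 749 ((605.812744140625, -21.45079231262207), (39.85783767700195, 12.989544868469238), 5.345394134521484) 0.09523939877550364
knob 387 ((670.6605224609375, 61.19110107421875), (15.599931716918945, 16.448368072509766), 5.070061206817627) 0.042232790759513486
tcp [ 0.606  -0.0209  0.1923] yaw 5.28 gap 0.351 F [-0.6  0.   0.1] t 32.57
move [-0.0002 -0.1311  0.1034] twist -0.021542387565432364 q6 1.35
tcp [ 0.606  -0.0209  0.1923] yaw 5.28 gap 0.351 F [-0.6  0.   0.1] t 32.57
move [1.000e-04 6.000e-04 1.003e-01] twist 0.07845761243456195 q6 1.35
```

{"name": "play_rows", "arguments": {
  "series": [
    [0,0.0005,0.03,0],
    [0,0,0.03,0],
    [0,0,0.02,0],
    [0,0,0.015,0],
    [0,0,0.007,0],
    [0,0,0,0],
    [0,0,0,0]
  ]
}}

```text
clock: 33.15
tcp_pos: [0.6069, -0.0218, 0.0916]
eef_rot: [[0.996, 0.092, 0.001], [0.092, -0.996, -0.0], [0.001, 0.0, -1.0]]
ft_force: [-0.9, -1.0, 0.7]
finger_gap: 0.349
```

{"name": "play_rows", "arguments": {
  "series": [
    [0,0,0,0],
    [0,0,0,0],
    [0,0,0,0],
    [0,0,0,0],
    [0,0,0,0],
    [0,0,0,0]
  ],
  "claw": 1
}}

```text
clock: 33.65
tcp_pos: [0.6074, -0.0225, 0.0917]
eef_rot: [[0.996, 0.091, 0.002], [0.091, -0.996, -0.0], [0.002, 0.0, -1.0]]
ft_force: [1.1, -0.6, 1.8]
finger_gap: 0.148
```

{"name": "play_rows", "arguments": {
  "series": [
    [0,0,-0.01,0],
    [0,0,-0.02,0],
    [0,0,-0.03,0],
    [0,0,-0.03,0],
    [0,0,-0.02,0],
    [0,0,0,0],
    [0,0,0,0]
  ]
}}

```text
clock: 34.23
tcp_pos: [0.6071, -0.0225, 0.202]
eef_rot: [[0.996, 0.091, 0.002], [0.091, -0.996, -0.0], [0.002, 0.001, -1.0]]
ft_force: [0.5, -0.7, -2.2]
finger_gap: 0.146
```

```bash
python3 -c "
from h import *
rel(.4967,.2713,.068,2.6)"
```

```text
tcp [ 0.6071 -0.0225  0.202 ] yaw 5.24 gap 0.146 F [ 0.5 -0.7 -2.2] t 34.23
move [-0.0834 -0.3027  0.1336] twist 2.635293532951607 q6 1.35
```

{"name": "play_rows", "arguments": {
  "series": [
    [-0.0093,-0.0336,0,0],
    [-0.0093,-0.0336,0,0],
    [-0.0093,-0.0336,0,0],
    [-0.0093,-0.0336,0,0],
    [-0.0093,-0.0336,0,0],
    [-0.0093,-0.0336,0,0],
    [-0.0093,-0.0336,0,0],
    [-0.0093,-0.0336,0,0],
    [-0.0093,-0.0336,0,0],
    [0,0,0,2.6],
    [0,0,0.02,0],
    [0,0,0,0]
  ]
}}

```text
clock: 35.23
tcp_pos: [0.4923, 0.2706, 0.1744]
eef_rot: [[0.999, 0.048, -0.01], [0.048, -0.999, -0.005], [-0.011, 0.004, -1.0]]
ft_force: [-0.9, -0.3, -2.5]
finger_gap: 0.144
```

{"name": "play_rows", "arguments": {
  "series": [
    [0,0,0.03,0],
    [0,0,0.03,0],
    [0,0,0.03,0],
    [0,0,0.01,0],
    [0,0,0.005,0],
    [0,0,0,0],
    [0,0,0,0]
  ]
}}

```text
clock: 35.82
tcp_pos: [0.4965, 0.2712, 0.077]
eef_rot: [[0.999, 0.046, 0.002], [0.046, -0.999, 0.001], [0.002, -0.0, -1.0]]
ft_force: [-0.0, -0.2, -0.5]
finger_gap: 0.149
```

{"name": "play_rows", "arguments": {
  "series": [
    [0,0,0.006,0],
    [0,0,0.003,0],
    [0,0,0.002,0],
    [0,0,0,0],
    [0,0,0,0]
  ]
}}

```text
clock: 36.23
tcp_pos: [0.4963, 0.2713, 0.0657]
eef_rot: [[0.999, 0.046, 0.002], [0.046, -0.999, 0.001], [0.002, -0.0, -1.0]]
ft_force: [0.4, -0.9, 1.0]
finger_gap: 0.146
```

{"name": "play_rows", "arguments": {
  "series": [
    [0,0,0,0],
    [0,0,0,0],
    [0,0,0,0],
    [0,0,0,0],
    [0,0,0,0]
  ],
  "claw": 0.5
}}

```text
clock: 36.65
tcp_pos: [0.4956, 0.271, 0.0646]
eef_rot: [[0.999, 0.046, -0.0], [0.046, -0.999, -0.0], [-0.0, 0.0, -1.0]]
ft_force: [-0.6, 0.3, 0.2]
finger_gap: 0.252
```

{"name": "play_rows", "arguments": {
  "series": [
    [0,0,-0.01,0],
    [0,0,-0.025,0],
    [0,0,-0.04,0],
    [0,0,-0.04,0],
    [0,0,-0.02,0],
    [0,0,0,0],
    [0,0,0,0]
  ],
  "claw": 0.3
}}

```text
clock: 37.23
tcp_pos: [0.4966, 0.2715, 0.2023]
eef_rot: [[0.999, 0.046, 0.004], [0.046, -0.999, 0.002], [0.004, -0.002, -1.0]]
ft_force: [-0.3, -0.0, -0.3]
finger_gap: 0.35
```

Run:
```python
from pan import *
c=cap('wrist');pan(cloud(c))
rel(.6123,-.0872,.19,5.2)
```

```text
A 758 ((491.3672180175781, 347.2193908691406), (39.12493896484375, 14.590644836425781), 2.1856400966644287) 0.06892683570209435
C 641 ((494.5621337890625, 272.4615173339844), (40.15630340576172, 13.772422790527344), 2.7436742782592773) 0.06911129162488044
tcp [0.4956 0.2711 0.1999] yaw 2.64 gap 0.35 F [-0.4 -0.3  0.3] t 37.28
move [0.1001 0.3633 0.0099] twist -2.562891883866726 q6 1.92
```

{"name": "play_rows", "arguments": {
  "series": [
    [0.01,0.0363,0,0],
    [0.01,0.0363,0,0],
    [0.01,0.0363,0,0],
    [0.01,0.0363,0,0],
    [0.01,0.0363,0,0],
    [0.01,0.0363,0,0],
    [0.01,0.0363,0,0],
    [0.01,0.0363,0,0],
    [0.01,0.0363,0,0],
    [0.01,0.0363,0,0],
    [0,0,0.01,-2.6],
    [0,0,0,0]
  ]
}}

```text
clock: 38.28
tcp_pos: [0.6105, -0.0887, 0.1845]
eef_rot: [[0.996, 0.088, -0.009], [0.088, -0.996, 0.002], [-0.009, -0.003, -1.0]]
ft_force: [-1.2, 1.1, -1.3]
finger_gap: 0.354
```

```bash
python3 ribs.py; python3 -c "
from h import *
rel(.6123,-.0872,.092,5.2)"
```

```text
0 796 ((611.6641845703125, -86.85356140136719), (40.39691162109375, 13.306403160095215), 5.15818452835083) 0.0952177443953558
knob 438 ((671.0026245117188, 60.59736633300781), (16.170991897583008, 16.768930435180664), 7.019669532775879) 0.04122638821001973
tcp [ 0.6105 -0.0873  0.1856] yaw 5.1 gap 0.35 F [-0.6  0.9 -0.9] t 38.33
move [ 0.0014 -0.1975  0.0971] twist -0.20323240580361812 q6 1.25
tcp [ 0.6105 -0.0873  0.1856] yaw 5.1 gap 0.35 F [-0.6  0.9 -0.9] t 38.33
move [0.0025 0.0003 0.0936] twist -0.1032324058036238 q6 1.25
```

{"name": "play_rows", "arguments": {
  "series": [
    [0,0,0.03,0],
    [0,0,0.03,0],
    [0,0,0.02,0],
    [0,0,0.012,0],
    [0,0,0.006,0],
    [0,0,0,0],
    [0,0,0,0]
  ]
}}

```text
clock: 38.92
tcp_pos: [0.6128, -0.0864, 0.0927]
eef_rot: [[0.996, 0.092, 0.001], [0.092, -0.996, -0.0], [0.001, 0.0, -1.0]]
ft_force: [0.6, 0.0, 0.2]
finger_gap: 0.348
```

{"name": "play_rows", "arguments": {
  "series": [
    [0,0,0,0],
    [0,0,0,0],
    [0,0,0,0],
    [0,0,0,0],
    [0,0,0,0],
    [0,0,0,0]
  ],
  "claw": 1
}}

```text
clock: 39.42
tcp_pos: [0.613, -0.0871, 0.0927]
eef_rot: [[0.996, 0.091, 0.002], [0.091, -0.996, -0.001], [0.002, 0.001, -1.0]]
ft_force: [0.5, 0.1, 1.5]
finger_gap: 0.145
```

{"name": "play_rows", "arguments": {
  "series": [
    [0,0,-0.01,0],
    [0,0,-0.02,0],
    [0,0,-0.03,0],
    [0,0,-0.03,0],
    [0,0,-0.02,0],
    [0,0,0,0],
    [0,0,0,0]
  ]
}}

```text
clock: 40.0
tcp_pos: [0.6127, -0.0871, 0.2031]
eef_rot: [[0.996, 0.091, 0.002], [0.091, -0.996, -0.001], [0.002, 0.001, -1.0]]
ft_force: [-0.7, -0.6, -1.0]
finger_gap: 0.146
```

```bash
python3 -c "
from h import *
rel(.3968,.2667,.068,2.6)"
```

```text
tcp [ 0.6127 -0.0871  0.2031] yaw 5.24 gap 0.146 F [-0.7 -0.6 -1. ] t 40.0
move [-0.1831 -0.3721  0.1343] twist 2.635896786604846 q6 1.25
```

{"name": "play_rows", "arguments": {
  "series": [
    [-0.0153,-0.031,0,0],
    [-0.0153,-0.031,0,0],
    [-0.0153,-0.031,0,0],
    [-0.0153,-0.031,0,0],
    [-0.0153,-0.031,0,0],
    [-0.0153,-0.031,0,0],
    [-0.0153,-0.031,0,0],
    [-0.0153,-0.031,0,0],
    [-0.0153,-0.031,0,0],
    [-0.0153,-0.031,0,0],
    [-0.0153,-0.031,0,0],
    [-0.0153,-0.031,0,0]
  ]
}}

```text
clock: 41.0
tcp_pos: [0.393, 0.2673, 0.1987]
eef_rot: [[0.996, 0.091, -0.005], [0.091, -0.996, -0.003], [-0.005, 0.002, -1.0]]
ft_force: [-0.1, 0.5, -0.4]
finger_gap: 0.144
```

{"name": "play_rows", "arguments": {
  "series": [
    [0,0,0,2.6],
    [0,0,0.02,0],
    [0,0,0.03,0],
    [0,0,0.03,0],
    [0,0,0.03,0],
    [0,0,0.01,0],
    [0,0,0.005,0],
    [0,0,0,0],
    [0,0,0,0]
  ]
}}

```text
clock: 41.75
tcp_pos: [0.3961, 0.267, 0.0776]
eef_rot: [[0.999, 0.046, 0.001], [0.046, -0.999, 0.0], [0.001, -0.0, -1.0]]
ft_force: [0.1, 0.2, -0.9]
finger_gap: 0.149
```

{"name": "play_rows", "arguments": {
  "series": [
    [0,0,0.006,0],
    [0,0,0.003,0],
    [0,0,0.002,0],
    [0,0,0,0],
    [0,0,0,0]
  ]
}}

```text
clock: 42.17
tcp_pos: [0.3961, 0.267, 0.0666]
eef_rot: [[0.999, 0.046, 0.002], [0.046, -0.999, 0.001], [0.002, -0.001, -1.0]]
ft_force: [0.5, -0.4, 1.4]
finger_gap: 0.143
```

{"name": "play_rows", "arguments": {
  "series": [
    [0,0,0,0],
    [0,0,0,0],
    [0,0,0,0],
    [0,0,0,0],
    [0,0,0,0]
  ],
  "claw": 0.5
}}

```text
clock: 42.58
tcp_pos: [0.3954, 0.2667, 0.0656]
eef_rot: [[0.999, 0.046, -0.0], [0.046, -0.999, -0.0], [-0.0, 0.0, -1.0]]
ft_force: [0.6, 0.6, 0.1]
finger_gap: 0.25
```

{"name": "play_rows", "arguments": {
  "series": [
    [0,0,-0.01,0],
    [0,0,-0.025,0],
    [0,0,-0.04,0],
    [0,0,-0.04,0],
    [0,0,-0.03,0],
    [0,0,0,0],
    [0,0,0,0],
    [0,0,0,0]
  ]
}}

```text
clock: 43.25
tcp_pos: [0.3951, 0.2666, 0.2103]
eef_rot: [[0.999, 0.046, -0.001], [0.046, -0.999, -0.0], [-0.001, 0.0, -1.0]]
ft_force: [-0.3, -0.7, -1.3]
finger_gap: 0.248
```

Run:
```python
from pan import *
c=cap('wrist');pan(cloud(c))
b=cap('top','t2.png');pan(cloud(b))
for o in r.pinpoint('top','key_mid')[:1]: print('key',o['conf'],atz(b,o['centre'],.02))
I=b['color'][120:300,90:450,::-1];cv2.imwrite('pics/t2c.png',cv2.resize(I,None,fx=2,fy=2))
a=np.radians(5.3);X=np.array([np.cos(a),np.sin(a)]);Y=np.array([-X[1],X[0]])
M=np.array([.6028,.0111]);print('knob dir',M+.072*X+.043*Y)
t=M+.072*X+(.043+.008+.035)*Y;print(t)
rel(t[0],t[1],.21,5.3)
```

```text
A 833 ((490.9129943847656, 347.6737060546875), (39.22915267944336, 14.739694595336914), 2.2053818702697754) 0.06895124238027911
B 719 ((391.919677734375, 343.43414306640625), (38.74513244628906, 14.533023834228516), 2.4849514961242676) 0.0689221048956542
C 686 ((494.6244201660156, 272.3916931152344), (39.240543365478516, 13.787312507629395), 2.2277379035949707) 0.06918191275751498
D 586 ((394.9169616699219, 267.7473449707031), (40.05646896362305, 13.321429252624512), 2.795644998550415) 0.06915897108579566
key 0.69 [ 0.4632 -0.3218  0.02  ]
knob dir [0.6705 0.0606]
[0.6665 0.1034]
tcp [0.3945 0.2663 0.2086] yaw 2.64 gap 0.25 F [ 0.7 -0.1  0.6] t 43.4
move [ 0.2642  0.1753 -0.0021] twist -2.661704612568272 q6 2.0
```

View pics/t2c.png

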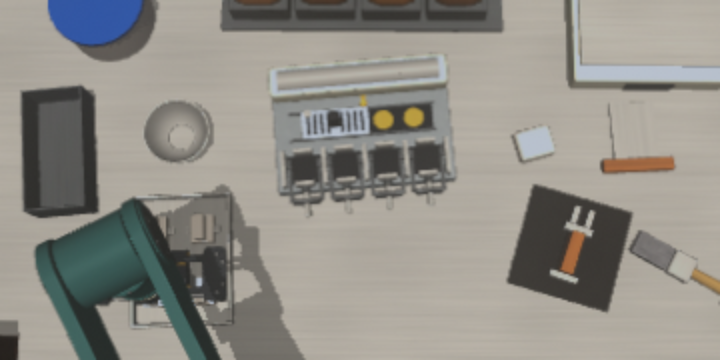

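All four shoes stand separately in the pan with their rib tops at about 69 mm. The bays are empty and the key is on the mat. Now the grille.

{"name": "play_rows", "arguments": {
  "series": [
    [0.0264,0.0175,0,0],
    [0.0264,0.0175,0,0],
    [0.0264,0.0175,0,0],
    [0.0264,0.0175,0,0],
    [0.0264,0.0175,0,0],
    [0.0264,0.0175,0,0],
    [0.0264,0.0175,0,0],
    [0.0264,0.0175,0,0],
    [0.0264,0.0175,0,0],
    [0.0264,0.0175,0,0],
    [0,0,0,-2.6],
    [0,0,0,0]
  ],
  "claw": 1
}}

```text
clock: 44.4
tcp_pos: [0.6676, 0.1026, 0.2069]
eef_rot: [[0.996, 0.09, -0.006], [0.09, -0.996, -0.0], [-0.006, -0.0, -1.0]]
ft_force: [-0.5, 1.0, 0.9]
finger_gap: 0.006
```

```bash
python3 ribs.py;python3 - <<'E'
from h import *
a=np.radians(5.3);X=np.array([np.cos(a),np.sin(a)]);Y=np.array([-X[1],X[0]])
t=np.array([.6028,.0111])+.072*X+.093*Y;print(t)
rel(t[0],t[1],.072,5.3)
E
```

```text
knob 319 ((670.4749145507812, 61.64365768432617), (15.4246826171875, 16.206663131713867), 5.3511223793029785) 0.0446283374030773
tcp [0.6669 0.1036 0.2079] yaw 5.13 gap 0.003 F [-0.7  0.4 -0.2] t 44.45
move [-0.0719 -0.0126  0.1193] twist -0.1652099757566532 q6 1.55
[0.66590171 0.11035308]
tcp [0.6669 0.1036 0.2079] yaw 5.13 gap 0.003 F [-0.7  0.4 -0.2] t 44.45
move [ 0.0002 -0.0068  0.1359] twist -0.1652099757566532 q6 1.55
```

View pics/w4.png

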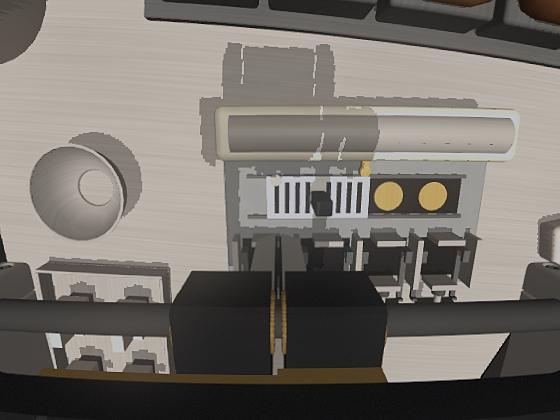

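The knob is at (322,203) and the closed fingers stand to its +y side with about 22 mm clearance. Descending gently.

{"name": "play_rows", "arguments": {
  "series": [
    [0,0,0.03,0],
    [0,0,0.03,0],
    [0,0,0.03,0],
    [0,0,0.025,0],
    [0,0,0.012,0],
    [0,0,0.006,0],
    [0,0,0,0],
    [0,0,0,0]
  ]
}}

```text
clock: 45.12
tcp_pos: [0.6679, 0.1045, 0.0794]
eef_rot: [[0.996, 0.091, 0.002], [0.091, -0.996, 0.0], [0.002, 0.0, -1.0]]
ft_force: [-0.7, 0.3, 0.1]
finger_gap: 0.005
```

{"name": "play_rows", "arguments": {
  "series": [
    [0,0.01,0,0],
    [0,0.01,0,0],
    [0,0.01,0,0],
    [0,0.01,0,0],
    [0,0.01,0,0],
    [0,0.01,0,0],
    [0,0.01,0,0],
    [0,0.01,0,0],
    [0,0,0,0]
  ]
}}

```text
clock: 45.87
tcp_pos: [0.6746, 0.0214, 0.0775]
eef_rot: [[0.996, 0.089, -0.001], [0.089, -0.996, -0.002], [-0.001, 0.002, -1.0]]
ft_force: [0.4, 0.3, 0.4]
finger_gap: 0.005
```

{"name": "play_rows", "arguments": {
  "series": [
    [0,0.008,0,0],
    [0,0.008,0,0],
    [0,0.006,0,0],
    [0,0.004,0,0],
    [0,0.004,0,0],
    [0,0,0,0],
    [0,0,0,0]
  ]
}}

```text
clock: 46.45
tcp_pos: [0.6774, -0.006, 0.0777]
eef_rot: [[0.996, 0.091, 0.0], [0.091, -0.996, -0.001], [-0.0, 0.001, -1.0]]
ft_force: [-0.3, -0.0, 0.4]
finger_gap: 0.005
```

```bash
python3 ribs.py
```

```text
knob 1303 ((684.2171020507812, -12.76406478881836), (42.296226501464844, 11.329721450805664), 83.24490356445312) -0.03295592239107299
tcp [ 0.6775 -0.0058  0.0778] yaw 5.23 gap 0.012 F [-0.3 -0.2  0.2] t 46.5
move [-0.073  -0.1227 -0.0113] twist -0.06558130605500878 q6 1.39
```

{"name": "play_rows", "arguments": {
  "series": [
    [0,0.003,0,0],
    [0,0.003,0,0],
    [0,0.003,0,0],
    [0,0.003,0,0],
    [0,0,0,0],
    [0,0,0,0]
  ]
}}

```text
clock: 47.0
tcp_pos: [0.6786, -0.0175, 0.0779]
eef_rot: [[0.996, 0.091, 0.0], [0.091, -0.996, -0.001], [0.0, 0.001, -1.0]]
ft_force: [0.1, 1.2, -0.3]
finger_gap: 0.005
```

{"name": "play_rows", "arguments": {
  "series": [
    [0,0.003,0,0],
    [0,0.003,0,0],
    [0,0.002,0,0],
    [0,0,0,0],
    [0,0,0,0]
  ]
}}

```text
clock: 47.42
tcp_pos: [0.6786, -0.0179, 0.0781]
eef_rot: [[0.995, 0.095, -0.001], [0.095, -0.995, 0.013], [-0.0, -0.013, -1.0]]
ft_force: [-1.7, 16.5, 2.1]
finger_gap: 0.005
```

{"name": "play_rows", "arguments": {
  "series": [
    [0,-0.008,0,0],
    [0,-0.012,0,0],
    [0,-0.005,-0.02,0],
    [0,0,-0.035,0],
    [0,0,-0.035,0],
    [-0.015,0,-0.03,0],
    [-0.03,0,0,0],
    [0,0,0,0],
    [0,0,0,0]
  ]
}}

```text
clock: 48.17
tcp_pos: [0.6313, -0.005, 0.1984]
eef_rot: [[0.996, 0.09, 0.001], [0.09, -0.996, -0.001], [0.001, 0.001, -1.0]]
ft_force: [-0.6, -0.2, -0.7]
finger_gap: 0.005
```

```bash
python3 ribs.py
```

```text
knob 350 ((679.2116088867188, -36.65562438964844), (15.69795036315918, 15.887420654296875), 5.28695011138916) -0.054330849172418524
tcp [ 0.6319 -0.005   0.1977] yaw 5.2 gap 0.005 F [-0.5 -0.2  0.9] t 48.22
move [-0.0278 -0.1178  0.1086] twist -0.10246804794998354 q6 1.38
```

View pics/w4.png

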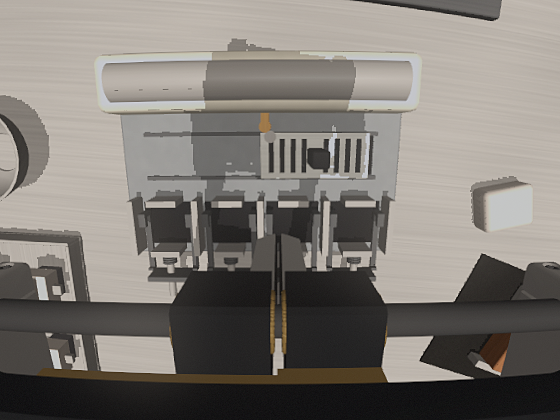

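The slide's post now sits under the brass detent at (265,125), covering both openings. The knob moved from +44 to −54 mm and met a hard stop at 16 N, so the grille is home. A last check, then hand in.

Run:
```python
from pan import *
b=cap('top','t3.png');pan(cloud(b))
for n in('top','scene'):
    c=cap(n)
    for k,z in(('key_mid',.02),('grille_knob',.087)):
        for o in r.pinpoint(n,k)[:1]: print(n,k,o['conf'],atz(c,o['centre'],z))
for o in r.masks_of('top','key_mid')[:1]:
    P=cloud(b,o['pixels']);print(np.percentile(P[:,2],[5,50,95]))
s=r.read_state();print(s['ft_force'],s['clock'])
```

```text
top key_mid 0.87 [ 0.4651 -0.316   0.02  ]
top grille_knob 0.5 [ 0.6872 -0.0419  0.087 ]
scene key_mid 0.69 [0.631  0.5136 0.02  ]
scene grille_knob 0.79 [ 0.6851 -0.0365  0.087 ]
[0.0082 0.0255 0.0396]
[-0.2702  0.5422  0.7803] 48.6167
```

View pics/t3.png

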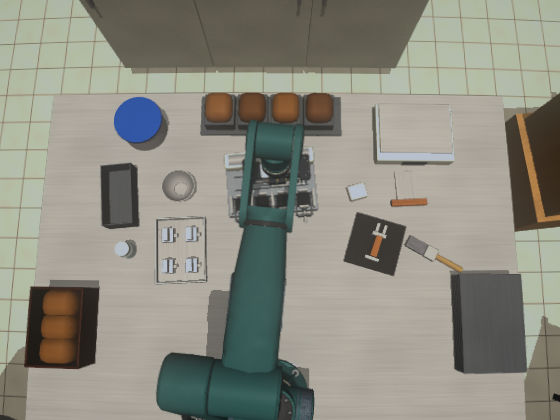

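The top view shows the four shoes standing apart in the pan (cols 168–193, rows 234–266), the key on the mat at (377,242), and the bystanders where they were.

```bash
python3 -c "
from workcell import r
print(r.hand_in())"
```

```text
the job is handed in; nothing more can be done
None
```

The job is done and handed in at about 49 s of the 208 s allowed; the hand-in gave no verdict.

**What I did:** I pressed all four spring bars in with the forked key, holding it just above the guide pins because the slot is only 30 mm deep. I then laid the key on the mat, moved the four shoes to separate spots on the pan floor, and pushed the grille slide home with closed fingers.

**Last checks:**
- **Shoes:** all four stood apart in the pan, with rib tops about 69 mm above the bench, so their points are about 45 mm up. That was a wrist-camera measurement after the last shoe went in. The final top picture still shows four, but the shoe measurement repeated on it found too few points and returned nothing.
- **Grille:** the knob moved from about +44 to −54 mm, then met a hard stop at about 16 N, with the slide's post under the detent. I infer from this that the detent clicked; there is no direct reading of the joint.
- **Key:** flat on the mat, about 10 mm from its centre. In the last check the scene camera placed the key at the loaf tin, which disagrees with the top picture; I took that as a false report.
- **Robot and bystanders:** the hand was clear at about 0.2 m with near-zero force. The bystanders look unmoved in the final top picture, though I did not measure them.

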